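# Dress the slitting arbor in the strip-cutting order

## Robot

A 6-joint arm with a two-finger parallel gripper is mounted at the origin on the work surface. World frame = base frame: x ahead of the robot, y to its left, z up, the work surface at z = 0. Lengths are in mm, angles in rad, forces in N, time in s.
With the tool pointing down it reaches from about 350 to 975 mm from the base axis. Payload 7.1 kg.
Tool frame: the origin (TCP) lies on the mounting face of the last link; the fingertips stand 182 mm ahead of it and the grasp point (between the pads) lies 163 mm ahead of it; z points along the fingers, y is the direction in which the jaws open and shut (so a half turn about z gives the same grasp; the last joint's range is limited). The gripper opens to 88 mm and grips with 3 to 60 N. Pads are 20 mm wide; open, the fingers measure 115 mm over their backs; the gripper's body (75 mm by 178 mm) begins 61 mm behind the grasp point.
Start: joints at [-1.212, 0.423, 1.63, -0, 1.089, -0.019], TCP at [230.564, -580.901, 404.675] pointing down, gripper open.
Joint ranges: [-3, 3], [-0.9, 2.11], [0.09, 2.58], [-1.31, 4.45], [0.11, 2.69], [-2.54, 2.54]. Speed limits (rad/s): [2.39, 2.39, 3.01, 3.14, 3.14, 3.14].

## Interface

Orientations are given as a rotation vector (axis times angle).
In Python, from workcell import ctrl, optics, nets gives the robot as it stands.
- The arm moves only by the tool send_rows, never from a script. Its argument "rows" is a list of rows, each an object with "offset": the shift along the tool's x, y, z in m, a list of three; "twist": the turn, a rotation vector about the tool's x, y, z in degrees, a list of three. A call has exactly 5 rows; each row shifts and turns the pose as measured when the row begins, along the tool's axes as they then stand; what a row does not reach is not made up. A row lasts 1/12 s, in which the tool goes at most 41.7 mm and 7.16 degrees, less where a joint would pass 70% of its speed; a pose out of reach is approached as far as the arm can. A call is refused whole if a number of a shift passes 0.0417 or a number of a turn 7.16, either way. A call with a gripper value outside its range is refused whole. "gripper" is the finger opening in m, from 0 to 0.0878, set as the call begins (left out, the last holds). The fingers move at their own pace and stop on an object; the grip force is fixed at half the most. Time passes only in rows, so rows that do not move let the fingers close, or fill a call up. It gives the time, the measured TCP pose, the force and the opening at its end, in the units of the state.
- ctrl.get_obs(): the state, without advancing time (a new reading comes with each control period).
- optics.get_image(name): name is "side" or "top" or "wrist"; returns (picture, depth): 400x640x3 uint8, blue, green, red; 400x640 float32, mm along the optical axis (not along the pixel's ray), 0 where there is no reading.
- optics.camera_info(name): a dict with "K" (3x3 intrinsics, pixels), "pose" (4x4, takes a point from camera to world coordinates). Camera axes: x right, y down, z forward; pixel columns grow to the right and rows downward; lengths in mm; the calibration is good to about 2 mm. A picture is of the moment at which its call begins: read the wrist's pose just before it. camera_info takes no time and is no camera call; for the wrist camera it gives the pose at the moment of the call.
- ctrl.close_job(): hands the job in, once; it reports no verdict.
Trained networks look in the newest picture that a camera, given by its name, has taken for a name from the list of things; names that differ only in an ending like _2 or _b are one class to them, and where a whole thing is asked for, a point or a joint stands for the part that bears it (a point fixed in the world has none). Each returns a list of dicts, best first, with "conf" (0 to 1); they miss things now and then, are a little off and sometimes report something else, mostly with a low value. They report only what shows in the picture. A call takes as long as a camera call. They do not tell look-alikes from the thing itself.
- nets.spot_in(camera, label): "extent" ([left, top, right, bottom] in pixels, round what is visible of it).
- nets.spot_point(camera, label): "position" ([column, row] in pixels: a listed point, or the origin of a listed thing).
The state is a dict: "t": time; "qpos": joint angles; "qvel": joint speeds; "joint_torque": joint torques, N m; "ee_pos": TCP position; "orientation": TCP orientation; "ft_force": force on the tool from outside, world axes, zero at the start; "moment": the same for the moment, N m; "width": finger opening in mm.
Only numpy, scipy, OpenCV 4.12 (cv2) and the standard library are available. Lean on these libraries where they do the work, as an engineer would, in place of code of your own. Each camera call takes 0.05 s, during which the arm holds its last target. There are 200 camera calls.

## Task

Dress the slitting arbor that stands upright in its set-up stand: slip onto its shaft, from the bottom up, the blue spacer, the plain steel knife, the red spacer, the gold pinking knife with the zigzag rim, and last the black clamp collar, each sitting flat on the one below. Lower the knives into place, never let them fall, and leave the green spacer, the tape roll and the pattern weight where they lie.

Things in the scene. Friction and masses are not known exactly. Their poses are not given: they have to be found in the camera images.
- arbor_seat (a point): Slitting arbor upright in its fixed stand: round grey foot 90 mm across, 14 high; dark shoulder disc 46 across, 6 high; above it a bright steel shaft 28 thick, 64 tall, its last 9 mm tapering to 16 at the tip. The point is on the axis on the shoulder's upper face (20 mm over the table), where the lowest part sits; z points up. The 32 mm bores slide on freely, 2 mm play all round.
- blue_spacer_mid (a point): Blue spacer: a ring 48 mm across and 20 mm high (75 g) with a 32 mm bore right through, lying flat on the table at the start; all round, so its yaw means nothing. The point is its centre, on the bore's axis, half-way up; z is the ring's axis.
- plain_knife_mid (a point): Plain slitting knife: a bright silver steel ring with a smooth, slightly bevelled rim, 60 mm across and 10 mm high (150 g), with a 32 mm bore right through, lying flat on the table at the start; all round, so its yaw means nothing. The point is its centre, on the bore's axis, half-way up; z is the ring's axis.
- red_spacer_mid (a point): Red spacer: a ring 48 mm across and 12 mm high (45 g) with a 32 mm bore right through, lying flat on the table at the start; all round, so its yaw means nothing. The point is its centre, on the bore's axis, half-way up; z is the ring's axis.
- pinking_knife_mid (a point): Pinking knife: a gold-coloured ring with a zigzag toothed rim, 62 mm across the teeth and 10 mm high (140 g), with a 32 mm bore right through, lying flat on the table at the start; all round, so its yaw means nothing. The point is its centre, on the bore's axis, half-way up; z is the ring's axis.
- clamp_collar_mid (a point): Clamp collar: a black ring with a narrow bright slit, 48 mm across and 12 mm high (95 g), with a 32 mm bore right through, lying flat on the table at the start; all round, so its yaw means nothing. The point is its centre, on the bore's axis, half-way up; z is the ring's axis.
- green_spacer_mid (a point): Green spacer, not used in this set-up and to be left alone: a ring 48 mm across and 16 mm high with a 32 mm bore, lying flat, loose. The point is its centre, half-way up.
- tape_roll_mid (a point): Roll of brown paper tape, to be left alone: 90 mm across, 36 mm high, with an open middle, lying flat, loose. The point is its centre, half-way up.
- pattern_weight_mid (a point): Dark steel pattern weight, to be left alone: a disc 68 mm across with a small knob, 51 mm high in all, loose. The point is on its axis, 25 mm above the table.
Not all that is in view belongs to the job. Of the things that look like the part that bears arbor_seat, take the one that is farthest to the robot's left at the start.

How it is judged (in metres and radians):
At the end, for the whole second after the job is handed in: On the arbor's shaft sit, from the shoulder up, blue spacer, plain knife, red spacer, pinking knife and clamp collar: their centres within 5 mm of the shaft's axis and 10, 25, 36, 47 and 58 mm above the shoulder, each to 3 mm; all at rest and released (horizontal distance between each of blue_spacer_mid, plain_knife_mid, red_spacer_mid, pinking_knife_mid, clamp_collar_mid and arbor_seat below 0.005 m and z of blue_spacer_mid in the frame of arbor_seat between 0.007 and 0.013 m and linear speed of each of blue_spacer, plain_knife, red_spacer, pinking_knife, clamp_collar below 0.02 m/s and z of plain_knife_mid in the frame of arbor_seat between 0.022 and 0.028 m and z of red_spacer_mid in the frame of arbor_seat between 0.033 and 0.039 m and z of pinking_knife_mid in the frame of arbor_seat between 0.044 and 0.05 m and z of clamp_collar_mid in the frame of arbor_seat between 0.055 and 0.061 m); the robot touches nothing.
It fails at once if the green spacer is disturbed (moved more than 25 mm from where it lay) (distance of green_spacer_mid from where it was at the start of the episode above 0.025 m).
It fails at once if the tape roll is disturbed (moved more than 25 mm from where it lay) (distance of tape_roll_mid from where it was at the start of the episode above 0.025 m).
It fails at once if the pattern weight is disturbed (moved more than 25 mm from where it lay) (distance of pattern_weight_mid from where it was at the start of the episode above 0.025 m).
It fails at once if the plain knife is let fall (moving faster than 0.7 m/s with no finger touching it, a drop of about 25 mm) (linear speed of plain_knife above 0.7 m/s and contact force between the fingers and plain_knife below 0.05 N).
It fails at once if the pinking knife is let fall (moving faster than 0.7 m/s with no finger touching it, a drop of about 25 mm) (linear speed of pinking_knife above 0.7 m/s and contact force between the fingers and pinking_knife below 0.05 N).
It also fails if it takes over 128 s, if anything falls off the work surface, if the arm or the gripper's body presses on something with over 40 N, if the wrist force passes 120 N, or if a joint passes its speed limit or range.

## Working session

There is one attempt and no reset: what is moved stays moved. The work goes in short steps, Python scripts to look and compute and a tool call to move; the robot and the scene stay as the last step left them, time stands still between calls to the robot, and variables do not carry over. Pictures are saved under pics/ and viewed, about 12 in all and at most 16, crops included, and the job is handed in when it is done.

Besides the shell and the picture viewer there is one more tool, called as a command line: name --argument value ..., lists and objects as JSON in quotes. send_rows: Moves the arm, as the interface text tells. Its arguments: {"type":"object","properties":{"rows":{"type":"array"},"gripper":{"type":"number"}},"required":["rows"]}

```bash
mkdir -p pics; ls; cat > h.py <<'E'
import numpy as np, cv2
from workcell import ctrl, optics, nets
def w(cam,px,z=None,depth=None):
    """pixel -> world; on plane z (mm) or by depth"""
    ci=optics.camera_info(cam) if isinstance(cam,str) else cam
    K=np.array(ci['K']);P=np.array(ci['pose'])
    r=np.linalg.inv(K)@np.array([px[0],px[1],1.])
    if depth is not None: return P[:3,:3]@(r*depth)+P[:3,3]
    d=P[:3,:3]@r; return P[:3,3]+d*(z-P[2,3])/d[2]
E
python3 - <<'E'
from h import *
o=ctrl.get_obs();print(o)
for c in ['top','side']:
    im,d=optics.get_image(c);cv2.imwrite(f'pics/{c}0.png',im);np.save(f'{c}0.npy',d)
    ci=optics.camera_info(c);print(c,np.round(ci['K'],1).tolist(),np.round(ci['pose'],3).tolist())
N={'arbor_seat':20,'blue_spacer_mid':10,'plain_knife_mid':5,'red_spacer_mid':6,'pinking_knife_mid':5,'clamp_collar_mid':6,'green_spacer_mid':8,'tape_roll_mid':18,'pattern_weight_mid':25}
optics.get_image('top')
for n,z in N.items():
    for r in nets.spot_point('top',n)[:4]:
        print(n,round(r['conf'],2),np.round(r['position']),np.round(w('top',r['position'],z)))
E
```

```text
pics
{'t': 0.0, 'qpos': array([-1.21197690e+00,  4.23831179e-01,  1.63067914e+00, -7.43359863e-06,
        1.08859486e+00, -1.90104722e-02]), 'qvel': array([-0.00025531,  0.00067369,  0.00100806,  0.00126503, -0.00061247,
        0.00259789]), 'joint_torque': array([ 1.77405022e-03, -5.44616890e+01, -2.73658437e+01,  6.45376160e-02,
        2.26931105e-02, -1.31226798e-04]), 'ee_pos': array([ 230.48550727, -580.65247227,  403.91178605]), 'orientation': array([-3.08423507e+00, -5.89695494e-01,  4.11730548e-04]), 'ft_force': array([-0.18038883,  0.26873545,  0.19923162]), 'moment': array([-0.02206698,  0.01856013,  0.03722902]), 'width': 87.44622075836001}
top [[385.3, 0.0, 319.7], [0.0, 385.3, 207.4], [0.0, 0.0, 1.0]] [[-0.01, -0.986, 0.166, 352.035], [-1.0, 0.008, -0.012, 6.753], [0.01, -0.166, -0.986, 1224.892], [0.0, 0.0, 0.0, 1.0]]
side [[493.9, 0.0, 319.6], [0.0, 493.9, 201.3], [0.0, 0.0, 1.0]] [[-0.693, -0.544, 0.473, 26.108], [-0.721, 0.523, -0.455, 526.074], [-0.001, -0.656, -0.755, 910.547], [0.0, 0.0, 0.0, 1.0]]
arbor_seat 0.92 [402. 223.] [ 503. -267.   20.]
arbor_seat 0.89 [366. 154.] [ 730. -160.   20.]
arbor_seat 0.57 [350. 234.] [ 468. -102.   20.]
blue_spacer_mid 0.66 [402. 264.] [ 375. -263.   10.]
plain_knife_mid 0.7 [246. 182.] [643. 230.   5.]
plain_knife_mid 0.52 [190. 209.] [555. 407.   5.]
red_spacer_mid 0.41 [283. 241.] [451. 108.   6.]
pinking_knife_mid 0.65 [315. 165.] [698.   7.   5.]
clamp_collar_mid 0.6 [438. 210.] [ 544. -389.    6.]
green_spacer_mid 0.63 [382. 186.] [ 626. -211.    8.]
tape_roll_mid 0.65 [227. 262.] [387. 282.  18.]
pattern_weight_mid 0.96 [193. 209.] [551. 392.  25.]
```

```bash
python3 -c "
import cv2
im=cv2.imread('pics/top0.png');cv2.imwrite('pics/top0c.png',cv2.resize(im[110:310,150:470],(800,500),interpolation=cv2.INTER_CUBIC))"
```

```text
(no output)
```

View pics/top0c.png

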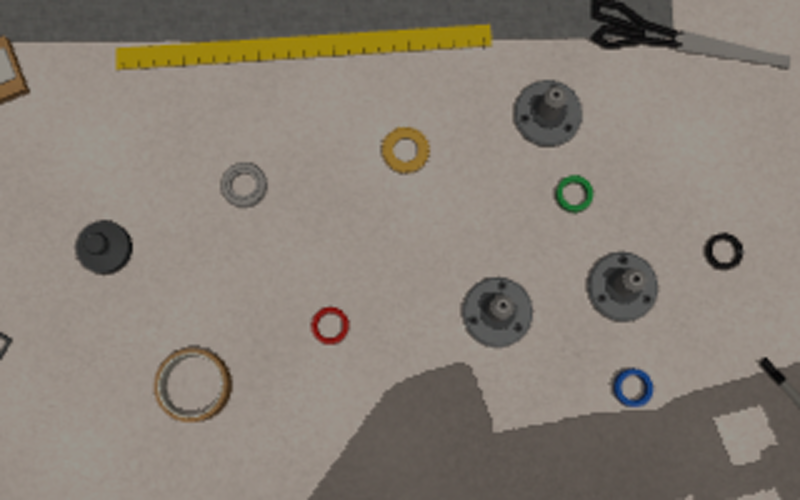

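View pics/side0.png

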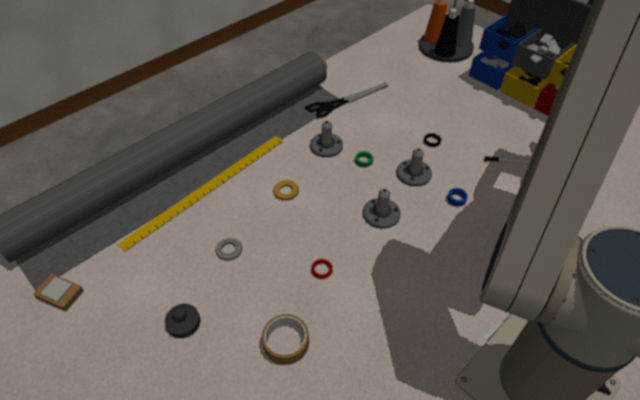

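The top view shows three look-alike arbors at pixels (350,234), (400,223) and (366,154). The one farthest left (+y) is (350,234), at about (468,-102). The rings show blue at (402,264), silver at (246,182), red at (283,241), gold at (312,170) and black at (438,210). First I align the tool with the world axes and move towards the blue ring, which also gives a close view from the wrist camera.

send_rows --rows '[{"offset": [0,0,0],"twist": [0,0,7.15]},{"offset": [0,0,0],"twist": [0,0,7.15]},{"offset": [0,0,0],"twist": [0,0,7.15]},{"offset": [0,0,0],"twist": [0,0,0.2]},{"offset": [0,0,0],"twist": [0,0,0]}]' --gripper 0.0878

```text
t: 1.02
ee_pos: [230.6, -580.9, 404.8]
orientation: [3.141, -0.012, 0.0]
ft_force: [-0.7, 0.7, 0.1]
width: 87.7
```

send_rows --rows '[{"offset": [0.017,-0.035,0.008],"twist": [0,0,0]},{"offset": [0.017,-0.035,0.008],"twist": [0,0,0]},{"offset": [0.017,-0.035,0.008],"twist": [0,0,0]},{"offset": [0.017,-0.035,0.008],"twist": [0,0,0]},{"offset": [0.017,-0.035,0.008],"twist": [0,0,0]}]'

```text
t: 1.43
ee_pos: [315.7, -407.3, 365.0]
orientation: [3.131, 0.004, 0.006]
ft_force: [1.5, 0.5, 0.2]
width: 88.0
```

send_rows --rows '[{"offset": [0.017,-0.035,0.008],"twist": [0,0,0]},{"offset": [0.017,-0.035,0.008],"twist": [0,0,0]},{"offset": [0.017,-0.035,0.008],"twist": [0,0,0]},{"offset": [0.01,-0.035,0.008],"twist": [0,0,0]},{"offset": [0,0,0],"twist": [0,0,0]}]'

```text
t: 1.85
ee_pos: [378.1, -255.8, 330.1]
orientation: [3.132, 0.039, 0.006]
ft_force: [-1.0, 0.6, -0.5]
width: 87.8
```

```bash
cat >> h.py <<'E'
from scipy.spatial.transform import Rotation as Rn
def go(x,y,z):
    "offset (mm, tool axes) and twist (deg) from here to world TCP target, tool aligned with world"
    o=ctrl.get_obs();R=Rn.from_rotvec(o['orientation']);T=Rn.from_rotvec([np.pi,0,0])
    print('at',np.round(o['ee_pos'],1),'offset mm',np.round(R.inv().apply(np.array([x,y,z])-o['ee_pos']),1),'twist',np.round((R.inv()*T).as_rotvec(degrees=True),2))
E
python3 - <<'E'
from h import *
im,d=optics.get_image('wrist');cv2.imwrite('pics/w1.png',im);np.save('w1.npy',d)
ci=optics.camera_info('wrist');print(np.round(ci['K'],1).tolist(),np.round(ci['pose'],3).tolist())
for r in nets.spot_point('wrist','blue_spacer_mid')[:2]+nets.spot_in('wrist','blue_spacer_mid')[:2]: 
    print(r)
    if 'position' in r: print(w('wrist',r['position'],10))
go(375,-263,330)
E
```

```text
[[326.4, 0.0, 321.3], [0.0, 326.4, 197.1], [0.0, 0.0, 1.0]] [[0.025, -0.971, -0.239, 444.924], [-1.0, -0.021, -0.017, -256.354], [0.011, 0.24, -0.971, 311.283], [0.0, 0.0, 0.0, 1.0]]
{'position': [329.9, 199.0], 'conf': 0.85}
[ 369.29882607 -273.4797883    10.        ]
{'extent': [305.3, 171.8, 356.9, 223.1], 'conf': 0.95}
at [ 378.5 -260.8  331.9] offset mm [-3.6  2.1  1.9] twist [ 0.78 -0.44  1.19]
```

View pics/w1.png

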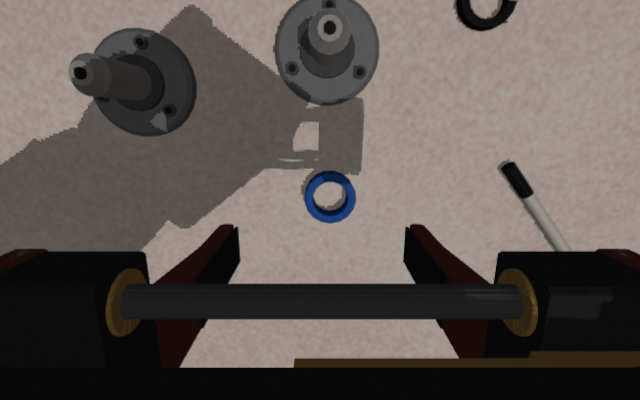

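The wrist view shows the blue ring at (330,197), the chosen arbor at (145,82), and arbor 2 at (327,45). Next I measure from depth, with the arm at rest.

```bash
cat >> h.py <<'E'
def cloud(cam='wrist'):
    ci=optics.camera_info(cam);im,d=optics.get_image(cam)
    K=np.array(ci['K']);P=np.array(ci['pose']);v,u=np.mgrid[:400,:640]
    r=np.stack([(u-K[0,2])/K[0,0],(v-K[1,2])/K[1,1],np.ones_like(d)],-1)*d[...,None]
    W=r@P[:3,:3].T+P[:3,3]; W[d<=0]=np.nan
    return im,W
def disc(W,x,y,R,z0,z1):
    "points with z0<z<z1 within R of x,y: n, centroid, enclosing circle, z median"
    m=(np.hypot(W[...,0]-x,W[...,1]-y)<R)&(W[...,2]>z0)&(W[...,2]<z1)
    p=W[m]
    if len(p)<20: return len(p)
    c,r=cv2.minEnclosingCircle(p[:,:2].astype(np.float32))
    return len(p),np.round(p.mean(0),1),np.round(c,1),round(r,1),np.round(np.percentile(p[:,2],[5,50,95]),1)
E
python3 - <<'E'
from h import *
im,W=cloud()
print('table',np.nanmedian(W[150:200,400:480,2]))
print('blue',disc(W,369,-270,40,15,26))
for a in [(468,-102),(503,-267)]:
    print('foot',disc(W,*a,60,10,17.5)); print('tip',disc(W,*a,40,80,90)); print('shaft tap',disc(W,*a,40,40,90))
im,W=cloud('top')
print('top table',np.nanmedian(W[215:225,300:330,2]))
for n,x,y,h in [('blue',372,-267,20),('plain',643,230,10),('red',451,108,12),('pink',690,10,10),('collar',544,-389,12)]: print(n,disc(W,x,y,45,h-5,h+6))
print('foot',disc(W,468,-102,60,9,19),'tip',disc(W,468,-102,40,77,90))
go(375,-263,330)
E
```

```text
table 0.0066004831987811485
blue (1155, array([ 371.2, -266.3,   19.6]), array([ 370.8, -266.3]), 23.9, array([17.8, 19.8, 21. ]))
foot (5212, array([ 467.9, -108.6,   13.8]), array([ 467.7, -100. ]), 44.9, array([11.3, 13.9, 16. ]))
tip (840, array([ 467.4, -101.6,   83.3]), array([ 467.4, -100.4]), 11.2, array([80.4, 83.6, 85.2]))
shaft tap (2483, array([ 466.7, -106.4,   71.3]), array([467.1, -99.9]), 14.8, array([44.9, 76.2, 84.8]))
foot (5895, array([ 496.6, -260. ,   13.9]), array([ 498.2, -260.1]), 44.7, array([11.4, 13.9, 15.8]))
tip (882, array([ 497.9, -260.1,   83.3]), array([ 498.3, -260.2]), 11.1, array([80.5, 83.6, 85.3]))
shaft tap (1756, array([ 495.8, -260.1,   77.6]), array([ 498.5, -260.1]), 14.3, array([54.3, 80. , 85. ]))
top table -0.969383509805084
blue 0
plain (176, array([636.4, 227.4,   9.2]), array([638. , 225.5]), 31.0, array([ 6.1,  9.2, 12.7]))
red (96, array([453.5, 114.6,  11.2]), array([453.5, 113.4]), 23.8, array([ 8. , 11.2, 14.5]))
pink (200, array([681.3,  16.5,   9.1]), array([684.3,   5.5]), 42.2, array([ 5.7,  9. , 13. ]))
collar (103, array([ 543.6, -390.8,   11.1]), array([ 544. , -390.6]), 24.0, array([ 7.4, 11.3, 14.2]))
foot (453, array([467.5, -97.8,  13.7]), array([468.6, -98. ]), 44.6, array([ 9.9, 13.6, 17.7])) tip (53, array([468. , -97.1,  81.7]), array([468.4, -98.4]), 13.2, array([77.5, 81.6, 86.1]))
at [ 378.2 -261.9  332. ] offset mm [-3.2  1.   2. ] twist [ 0.8  -0.46  0.99]
```

send_rows --rows '[{"offset": [-0.007,0.0045,0.01],"twist": [0.8,-0.46,1.0]},{"offset": [0,0,0.03],"twist": [0,0,0]},{"offset": [0,0,0.03],"twist": [0,0,0]},{"offset": [0,0,0.03],"twist": [0,0,0]},{"offset": [0,0,0],"twist": [0,0,0]}]'

```text
t: 2.52
ee_pos: [369.5, -275.1, 230.2]
orientation: [3.137, -0.018, 0.011]
ft_force: [-0.2, 1.1, -0.8]
width: 87.9
```

```bash
python3 -c "
from h import *
go(371,-266.3,188)"
```

```text
at [ 369.5 -275.1  230.2] offset mm [ 1.1 -9.  42.1] twist [ 0.25 -0.41 -0.64]
```

send_rows --rows '[{"offset": [0.001,-0.009,0.01],"twist": [0.25,-0.4,-0.6]},{"offset": [0,0,0.02],"twist": [0,0,0]},{"offset": [0,0,0.01],"twist": [0,0,0]},{"offset": [0,0,0],"twist": [0,0,0]},{"offset": [0,0,0],"twist": [0,0,0]}]'

```text
t: 2.93
ee_pos: [368.4, -271.5, 189.5]
orientation: [-3.139, 0.016, 0.004]
ft_force: [0.3, 0.6, -0.2]
width: 87.4
```

```bash
python3 -c "
from h import *
go(371,-266.3,188)"
```

```text
at [ 368.4 -271.5  189.5] offset mm [ 2.6 -5.3  1.5] twist [-0.14  0.15 -0.57]
```

send_rows --rows '[{"offset": [0.003,-0.005,0.0015],"twist": [0,0,0]},{"offset": [0.001,-0.002,0.0],"twist": [0,0,0]},{"offset": [0,0,0],"twist": [0,0,0]},{"offset": [0,0,0],"twist": [0,0,0]},{"offset": [0,0,0],"twist": [0,0,0]}]'

```text
t: 3.35
ee_pos: [373.8, -265.5, 191.8]
orientation: [3.14, -0.018, 0.004]
ft_force: [-0.1, -0.2, 0.3]
width: 87.8
```

send_rows --rows '[{"offset": [0,0,0],"twist": [0,0,0]},{"offset": [0,0,0],"twist": [0,0,0]},{"offset": [0,0,0],"twist": [0,0,0]},{"offset": [0,0,0],"twist": [0,0,0]},{"offset": [0,0,0],"twist": [0,0,0]}]' --gripper 0.04

```text
t: 3.77
ee_pos: [374.2, -265.4, 192.7]
orientation: [3.139, -0.017, 0.006]
ft_force: [-0.2, -0.7, 0.1]
width: 58.1
```

send_rows --rows '[{"offset": [0,0,0],"twist": [0,0,0]},{"offset": [0,0,0],"twist": [0,0,0]},{"offset": [0,0,0],"twist": [0,0,0]},{"offset": [0,0,0],"twist": [0,0,0]},{"offset": [0,0,0],"twist": [0,0,0]}]'

```text
t: 4.18
ee_pos: [374.1, -265.5, 192.7]
orientation: [3.14, -0.017, 0.006]
ft_force: [-0.0, 0.7, 0.6]
width: 47.0
```

send_rows --rows '[{"offset": [0,0,-0.015],"twist": [0,0,0]},{"offset": [0,0,-0.025],"twist": [0,0,0]},{"offset": [0,0,-0.025],"twist": [0,0,0]},{"offset": [0,0,-0.025],"twist": [0,0,0]},{"offset": [0,0,-0.02],"twist": [0,0,0]}]'

```text
t: 4.6
ee_pos: [372.1, -264.1, 301.7]
orientation: [-3.136, 0.017, 0.011]
ft_force: [0.3, -0.8, -0.8]
width: 47.3
```

send_rows --rows '[{"offset": [0.016,-0.028,0],"twist": [0,0,0]},{"offset": [0.02,-0.034,0],"twist": [0,0,0]},{"offset": [0.02,-0.034,0],"twist": [0,0,0]},{"offset": [0.02,-0.034,0],"twist": [0,0,0]},{"offset": [0.018,-0.03,0],"twist": [0,0,0]}]'

```text
t: 5.02
ee_pos: [470.2, -105.9, 307.8]
orientation: [3.141, -0.037, 0.005]
ft_force: [0.3, -1.4, 0.1]
width: 47.4
```

send_rows --rows '[{"offset": [0,0,0],"twist": [0,0,0]},{"offset": [0,0,0],"twist": [0,0,0]},{"offset": [0,0,0],"twist": [0,0,0]},{"offset": [0,0,0],"twist": [0,0,0]},{"offset": [0,0,0],"twist": [0,0,0]}]'

```text
t: 5.43
ee_pos: [471.9, -101.4, 307.4]
orientation: [3.141, -0.026, 0.005]
ft_force: [0.5, -1.6, -0.9]
width: 46.8
```

```bash
python3 - <<'E'
from h import *
o=ctrl.get_obs();print(o['width'])
im,W=cloud();cv2.imwrite('pics/w2.png',im);np.save('w2.npy',W)
go(470.5,-100,300)
E
```

```text
46.8085761759771
at [ 471.8 -101.6  307.4] offset mm [-1.4 -1.5  7.4] twist [ 0.02 -0.17 -0.96]
```

View pics/w2.png

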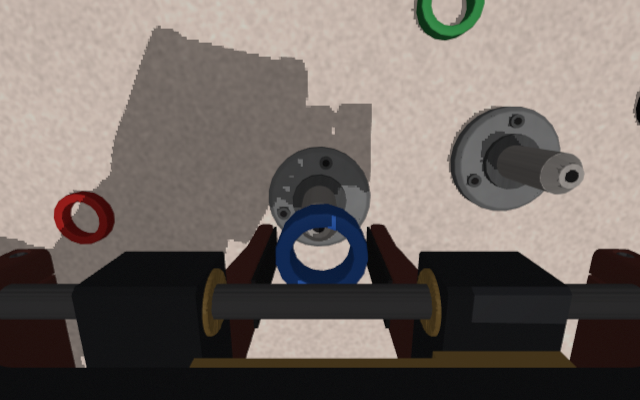

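```bash
cat >> h.py <<'E'
def held(W,h,dz,R=24):
    "ring in the hand: dz = TCP z - ring bottom z, h its height; centre relative to TCP by a fit of the annulus of top-face points"
    from scipy.optimize import least_squares
    o=ctrl.get_obs();e=o['ee_pos'];zt=e[2]-dz+h
    m=(abs(W[...,2]-zt)<2.5)&(np.hypot(W[...,0]-e[0],W[...,1]-e[1])<R+6)&(abs(W[...,1]-e[1])<R-2)
    m[280:]=False
    p=W[m];q=p[:,:2]
    f=lambda c:np.maximum(0,np.hypot(*(q-c).T)-R)+np.maximum(0,16-np.hypot(*(q-c).T))
    s=least_squares(f,e[:2]-[2,0],loss='soft_l1',diff_step=1e-3)
    print('held n',len(q),'z',np.round(np.percentile(p[:,2],[5,50,95])-zt,1),'centre',np.round(s.x,1),'rel TCP',np.round(s.x-e[:2],1),'resid',round(float(np.abs(f(s.x)).mean()),2))
    return s.x
E
python3 - <<'E'
from h import *
W=np.load('w2.npy'); held(W,20,192.7)
print('foot',disc(W,467,-100,60,9,17.5))
im,W=cloud(); held(W,20,192.7)
E
```

```text
held n 2496 z [-1.7 -0.2  0.9] centre [ 468.4 -101.4] rel TCP [-3.4  0.2] resid 0.0
foot (4373, array([479.1, -99.4,  13.7]), array([467.6, -99.5]), 44.9, array([10.9, 13.8, 15.6]))
held n 2494 z [-1.7 -0.2  0.8] centre [ 468.3 -101.5] rel TCP [-3.6  0.1] resid 0.0
```

send_rows --rows '[{"offset": [-0.001,-0.0015,0.006],"twist": [0,0,-0.9]},{"offset": [-0.0005,-0.0005,0.006],"twist": [0,0,0]},{"offset": [0,0,0.006],"twist": [0,0,0]},{"offset": [0,0,0.002],"twist": [0,0,0]},{"offset": [0,0,0],"twist": [0,0,0]}]'

```text
t: 5.95
ee_pos: [469.2, -101.6, 285.0]
orientation: [3.141, -0.006, 0.004]
ft_force: [0.5, 0.8, -0.7]
width: 47.3
```

```bash
python3 -c "
from h import *
go(470.9,-100,213)"
```

```text
at [ 469.2 -101.6  285. ] offset mm [ 1.6 -1.6 72. ] twist [ 0.02 -0.13 -0.23]
```

send_rows --rows '[{"offset": [0.001,-0.0015,0],"twist": [0,0,0]},{"offset": [0.0005,-0.0005,0],"twist": [0,0,0]},{"offset": [0,0,0],"twist": [0,0,0]},{"offset": [0,0,0],"twist": [0,0,0]},{"offset": [0,0,0],"twist": [0,0,0]}]'

```text
t: 6.37
ee_pos: [471.0, -99.3, 284.7]
orientation: [3.141, -0.006, 0.003]
ft_force: [0.6, -0.5, -1.1]
width: 46.9
```

```bash
python3 -c "
from h import *
go(470.9,-100,213)"
```

```text
at [471.  -99.3 284.7] offset mm [-0.2  0.7 71.7] twist [ 0.01 -0.1  -0.22]
```

send_rows --rows '[{"offset": [0,0.0005,0.008],"twist": [0,0,0]},{"offset": [0,0,0.009],"twist": [0,0,0]},{"offset": [0,0,0.009],"twist": [0,0,0]},{"offset": [0,0,0.009],"twist": [0,0,0]},{"offset": [0,0,0],"twist": [0,0,0]}]'

```text
t: 6.78
ee_pos: [471.2, -99.8, 246.7]
orientation: [3.141, -0.006, 0.006]
ft_force: [-0.8, 0.6, -1.6]
width: 47.2
```

```bash
python3 -c "
from h import *
go(470.9,-100,213)"
```

```text
at [471.2 -99.8 246.7] offset mm [-0.5  0.1 33.7] twist [ 0.04 -0.2  -0.2 ]
```

On the shaft with no force. I lower the rest of the way, then release just above the seat.

send_rows --rows '[{"offset": [0,0,0.008],"twist": [0,-0.1,0]},{"offset": [0,0,0.008],"twist": [0,0,0]},{"offset": [0,0,0.008],"twist": [0,0,0]},{"offset": [0,0,0.006],"twist": [0,0,0]},{"offset": [0,0,0.001],"twist": [0,0,0]}]'

```text
t: 7.2
ee_pos: [471.4, -99.9, 212.0]
orientation: [3.141, -0.006, 0.001]
ft_force: [-4.2, -0.6, 25.7]
width: 47.5
```

send_rows --rows '[{"offset": [0,0,0.001],"twist": [0,0,0]},{"offset": [0,0,0],"twist": [0,0,0]},{"offset": [0,0,0],"twist": [0,0,0]},{"offset": [0,0,0],"twist": [0,0,0]},{"offset": [0,0,0],"twist": [0,0,0]}]'

```text
t: 7.62
ee_pos: [471.8, -100.1, 212.0]
orientation: [-3.142, 0.008, -0.001]
ft_force: [-0.8, 0.5, 5.1]
width: 47.2
```

send_rows --rows '[{"offset": [0,0,0],"twist": [0,0,0]},{"offset": [0,0,0],"twist": [0,0,0]},{"offset": [0,0,0],"twist": [0,0,0]},{"offset": [0,0,0],"twist": [0,0,0]},{"offset": [0,0,0],"twist": [0,0,0]}]' --gripper 0.0878

```text
t: 8.03
ee_pos: [471.8, -100.0, 211.2]
orientation: [-3.142, 0.008, -0.0]
ft_force: [0.2, -0.3, 0.1]
width: 77.2
```

send_rows --rows '[{"offset": [0,0,-0.01],"twist": [0,0,0]},{"offset": [0,0,-0.025],"twist": [0,0,0]},{"offset": [0,0,-0.03],"twist": [0,0,0]},{"offset": [0,0,-0.03],"twist": [0,0,0]},{"offset": [0,0,-0.02],"twist": [0,0,0]}]'

```text
t: 8.45
ee_pos: [470.1, -99.6, 327.7]
orientation: [-3.139, 0.008, 0.018]
ft_force: [0.6, -0.7, -0.2]
width: 87.7
```

send_rows --rows '[{"offset": [0.0165,-0.032,0],"twist": [0,0,0]},{"offset": [0.0165,-0.032,0],"twist": [0,0,0]},{"offset": [0.0165,-0.032,0],"twist": [0,0,0]},{"offset": [0.0165,-0.032,0],"twist": [0,0,0]},{"offset": [0.0165,-0.032,0],"twist": [0,0,0]}]'

```text
t: 8.87
ee_pos: [555.4, 59.7, 338.8]
orientation: [-3.141, 0.025, -0.003]
ft_force: [0.6, -0.8, -0.4]
width: 87.7
```

send_rows --rows '[{"offset": [0.0165,-0.032,0],"twist": [0,0,0]},{"offset": [0.0165,-0.032,0],"twist": [0,0,0]},{"offset": [0.0165,-0.032,0],"twist": [0,0,0]},{"offset": [0.0165,-0.032,0],"twist": [0,0,0]},{"offset": [0.0165,-0.032,0],"twist": [0,0,0]}]'

```text
t: 9.28
ee_pos: [642.3, 227.3, 344.0]
orientation: [-3.141, 0.025, -0.006]
ft_force: [0.7, 0.4, 0.4]
width: 87.3
```

send_rows --rows '[{"offset": [0,0,0],"twist": [0,0,0]},{"offset": [0,0,0],"twist": [0,0,0]},{"offset": [0,0,0],"twist": [0,0,0]},{"offset": [0,0,0],"twist": [0,0,0]},{"offset": [0,0,0],"twist": [0,0,0]}]'

```text
t: 9.7
ee_pos: [642.8, 232.2, 346.1]
orientation: [-3.139, 0.016, -0.01]
ft_force: [0.0, 0.3, 0.1]
width: 87.7
```

```bash
python3 - <<'E'
from h import *
im,W=cloud()
print('plain',disc(W,638,227,45,6,13))
go(637,227,184)
im,W=cloud('top')
cv2.imwrite('pics/top1.png',cv2.resize(im[200:260,320:400],(640,480)))
print('blue seat?',disc(W,467.4,-98,26,34,44),'pink',disc(W,682,8,36,4,15),'red',disc(W,453,114,45,7,17),'collar',disc(W,544,-390,45,7,17))
E
```

```text
plain (1905, array([637.7, 225.9,   9.7]), array([636.4, 225.7]), 29.9, array([ 7.2,  9.9, 11.1]))
at [642.8 231.9 346.1] offset mm [ -6.7   5.3 162. ] twist [-0.12 -0.36 -0.6 ]
blue seat? (96, array([466.5, -97.1,  39.2]), array([468.3, -98.9]), 23.7, array([35.6, 39.1, 43.3])) pink (190, array([681.5,  14.5,   9.1]), array([679.8,  11.9]), 34.0, array([ 5.1,  9. , 13.6])) red (99, array([453.4, 114.5,  11.2]), array([453.3, 113.8]), 23.6, array([ 7.6, 11.3, 14.5])) collar (101, array([ 543.4, -390.8,   11.1]), array([ 544.8, -390.7]), 24.4, array([ 8. , 11.2, 14.2]))
```

View pics/top1.png

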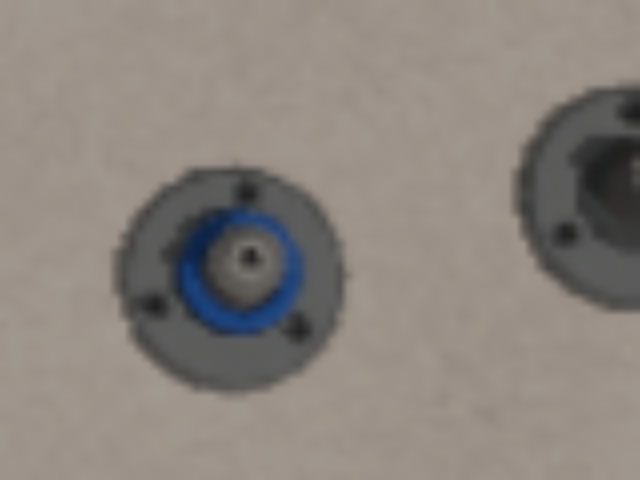

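send_rows --rows '[{"offset": [-0.002,0.002,0.02],"twist": [-0.1,-0.35,-0.6]},{"offset": [-0.002,0.002,0.03],"twist": [0,0,0]},{"offset": [-0.002,0.002,0.03],"twist": [0,0,0]},{"offset": [0,0,0.03],"twist": [0,0,0]},{"offset": [0,0,0.01],"twist": [0,0,0]}]'

```text
t: 10.22
ee_pos: [639.0, 222.1, 229.0]
orientation: [-3.138, 0.008, -0.017]
ft_force: [-0.3, -0.3, -0.3]
width: 87.6
```

```bash
python3 -c "
from h import *
go(636.4,225.7,185)"
```

```text
at [639.  222.1 229. ] offset mm [-3.1 -3.4 44. ] twist [-0.22 -0.62 -0.29]
```

send_rows --rows '[{"offset": [-0.0015,-0.0015,0.014],"twist": [-0.15,-0.4,-0.2]},{"offset": [-0.001,-0.001,0.015],"twist": [-0.1,-0.3,-0.1]},{"offset": [-0.0005,-0.0005,0.01],"twist": [0,0,0]},{"offset": [0,0,0.003],"twist": [0,0,0]},{"offset": [0,0,0],"twist": [0,0,0]}]'

```text
t: 10.63
ee_pos: [636.1, 223.9, 183.5]
orientation: [3.14, -0.002, -0.007]
ft_force: [1.0, -0.6, 0.4]
width: 87.4
```

```bash
python3 -c "
from h import *
go(636.4,225.7,185)"
```

```text
at [636.1 223.9 183.5] offset mm [ 0.3 -1.8 -1.5] twist [ 0.09  0.24 -0.08]
```

send_rows --rows '[{"offset": [0,-0.001,-0.0008],"twist": [0,0.1,0]},{"offset": [0,-0.0005,-0.0005],"twist": [0,0,0]},{"offset": [0,0,0],"twist": [0,0,0]},{"offset": [0,0,0],"twist": [0,0,0]},{"offset": [0,0,0],"twist": [0,0,0]}]' --gripper 0.05

```text
t: 11.05
ee_pos: [637.7, 226.5, 188.6]
orientation: [-3.141, 0.001, -0.005]
ft_force: [0.1, -0.1, -0.8]
width: 58.2
```

send_rows --rows '[{"offset": [0,0,0],"twist": [0,0,0]},{"offset": [0,0,0],"twist": [0,0,0]},{"offset": [0,0,0],"twist": [0,0,0]},{"offset": [0,0,0],"twist": [0,0,0]},{"offset": [0,0,0],"twist": [0,0,0]}]'

```text
t: 11.47
ee_pos: [637.7, 226.5, 189.2]
orientation: [-3.141, 0.001, -0.006]
ft_force: [-0.1, -0.8, -1.6]
width: 57.7
```

```bash
python3 -c "
from h import *
print(ctrl.get_obs()['width']);go(470,-100,285)"
```

```text
57.73124517450547
at [637.7 226.5 189.2] offset mm [-167.1  326.5  -96.6] twist [-0.03 -0.23 -0.05]
```

The grip is on only the top 3 mm of the knife, so I reopen, go lower and grip again.

send_rows --rows '[{"offset": [0,0,0],"twist": [0,0,0]},{"offset": [0,0,0],"twist": [0,0,0]},{"offset": [0,0,0.002],"twist": [0,0,0]},{"offset": [0,0,0.002],"twist": [0,0,0]},{"offset": [0,0,0.001],"twist": [0,0,0]}]' --gripper 0.07

```text
t: 11.88
ee_pos: [638.1, 226.6, 184.4]
orientation: [-3.141, 0.001, -0.008]
ft_force: [-0.2, 0.2, -0.4]
width: 69.7
```

send_rows --rows '[{"offset": [0,0,0],"twist": [0,0,0]},{"offset": [0,0,0],"twist": [0,0,0]},{"offset": [0,0,0],"twist": [0,0,0]},{"offset": [0,0,0],"twist": [0,0,0]},{"offset": [0,0,0],"twist": [0,0,0]}]'

```text
t: 12.3
ee_pos: [638.0, 226.5, 183.8]
orientation: [-3.141, 0.001, -0.007]
ft_force: [-1.6, 1.3, 0.4]
width: 69.9
```

send_rows --rows '[{"offset": [0,0,0],"twist": [0,0,0]},{"offset": [0,0,0],"twist": [0,0,0]},{"offset": [0,0,0],"twist": [0,0,0]},{"offset": [0,0,0],"twist": [0,0,0]},{"offset": [0,0,0],"twist": [0,0,0]}]' --gripper 0.05

```text
t: 12.72
ee_pos: [638.0, 226.5, 183.9]
orientation: [-3.141, 0.002, -0.007]
ft_force: [0.1, -0.7, 0.4]
width: 57.7
```

send_rows --rows '[{"offset": [0,0,0],"twist": [0,0,0]},{"offset": [0,0,0],"twist": [0,0,0]},{"offset": [0,0,0],"twist": [0,0,0]},{"offset": [0,0,-0.003],"twist": [0,0,0]},{"offset": [0,0,-0.005],"twist": [0,0,0]}]'

```text
t: 13.13
ee_pos: [637.4, 226.3, 191.0]
orientation: [3.142, -0.001, 0.004]
ft_force: [-0.8, -0.4, -1.4]
width: 58.0
```

```bash
python3 - <<'E'
from h import *
o=ctrl.get_obs();print(o['width'],o['ee_pos'])
im,W=cloud();cv2.imwrite('pics/w3.png',im[150:320,150:490]);held(W,10,183.8,30)
E
```

```text
57.97689610711128 [637.39295277 226.29886511 191.04365669]
held n 4395 z [-2.3 -1.4 -0.4] centre [635.7 226.3] rel TCP [-2.1 -0.2] resid 0.0
```

View pics/w3.png

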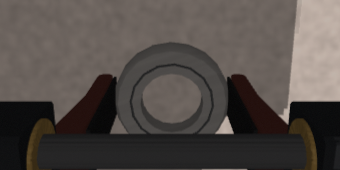

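send_rows --rows '[{"offset": [0,0,-0.015],"twist": [0,0,0]},{"offset": [0,0,-0.025],"twist": [0,0,0]},{"offset": [0,0,-0.025],"twist": [0,0,0]},{"offset": [0,0,-0.025],"twist": [0,0,0]},{"offset": [0,0,-0.02],"twist": [0,0,0]}]'

```text
t: 13.6
ee_pos: [635.5, 225.8, 305.2]
orientation: [3.139, -0.001, -0.008]
ft_force: [0.9, -0.2, -1.4]
width: 58.0
```

send_rows --rows '[{"offset": [-0.012,0.022,0],"twist": [0,0,0]},{"offset": [-0.0168,0.0325,0],"twist": [0,0,0]},{"offset": [-0.0168,0.0325,0],"twist": [0,0,0]},{"offset": [-0.0168,0.0325,0],"twist": [0,0,0]},{"offset": [-0.0168,0.0325,0],"twist": [0,0,0]}]'

```text
t: 14.02
ee_pos: [558.5, 75.8, 319.3]
orientation: [-3.137, -0.012, -0.03]
ft_force: [0.1, -1.7, -1.5]
width: 58.0
```

send_rows --rows '[{"offset": [-0.0168,0.0325,0],"twist": [0,0,0]},{"offset": [-0.0168,0.0325,0],"twist": [0,0,0]},{"offset": [-0.0168,0.0325,0],"twist": [0,0,0]},{"offset": [-0.0168,0.0325,0],"twist": [0,0,0]},{"offset": [-0.0168,0.0325,0],"twist": [0,0,0]}]'

```text
t: 14.43
ee_pos: [470.7, -93.7, 323.6]
orientation: [-3.138, -0.016, -0.044]
ft_force: [-0.1, -0.9, -1.4]
width: 57.6
```

send_rows --rows '[{"offset": [0,0,0],"twist": [0,0,0]},{"offset": [0,0,0],"twist": [0,0,0]},{"offset": [0,0,0],"twist": [0,0,0]},{"offset": [0,0,0],"twist": [0,0,0]},{"offset": [0,0,0],"twist": [0,0,0]}]'

```text
t: 14.85
ee_pos: [468.2, -98.0, 328.0]
orientation: [-3.139, -0.005, -0.05]
ft_force: [0.8, -0.5, -1.5]
width: 58.5
```

```bash
python3 - <<'E'
from h import *
im,W=cloud();c=held(W,10,184,30);print('foot',disc(W,467,-100,60,9,17.5))
e=ctrl.get_obs()['ee_pos'][:2];t=np.array([467.4,-99.9])-(c-e)
print(ctrl.get_obs()['width']);go(*t,280)
E
```

```text
held n 5141 z [-1.6  0.3  1.5] centre [471.7 -97.6] rel TCP [3.4 0.2] resid 0.01
foot (3315, array([480.7, -99.5,  13.6]), array([467.5, -99.3]), 44.8, array([10.9, 13.8, 15.3]))
58.1427008687128
at [468.4 -97.9 327.9] offset mm [-5.9  2.3 47.8] twist [-0.11 -1.84  0.21]
```

send_rows --rows '[{"offset": [0.0005,0.001,0.005],"twist": [0,-0.8,0.1]},{"offset": [0.0005,0.001,0.01],"twist": [0,-0.7,0.1]},{"offset": [0,0,0.012],"twist": [0,-0.4,0]},{"offset": [0,0,0.008],"twist": [0,0,0]},{"offset": [0,0,0],"twist": [0,0,0]}]'

```text
t: 15.32
ee_pos: [471.3, -97.2, 289.1]
orientation: [-3.14, -0.008, 0.007]
ft_force: [-0.2, -0.4, -1.3]
width: 58.5
```

send_rows --rows '[{"offset": [0,0,0],"twist": [0,0,0]},{"offset": [0,0,0],"twist": [0,0,0]},{"offset": [0,0,0],"twist": [0,0,0]},{"offset": [0,0,0],"twist": [0,0,0]},{"offset": [0,0,0],"twist": [0,0,0]}]'

```text
t: 15.73
ee_pos: [471.0, -97.0, 287.3]
orientation: [-3.139, -0.009, 0.013]
ft_force: [-0.0, -0.2, -1.6]
width: 58.0
```

```bash
cat >> h.py <<'E'
def over(h,dz,R,z,A=(467.4,-99.9)):
    "held ring measured; how far to bring it over the arbor axis at TCP height z (allows for the change of tilt)"
    im,W=cloud();c=held(W,h,dz,R);o=ctrl.get_obs();e=o['ee_pos']
    k=Rn.from_rotvec(o['orientation']).as_matrix()[:,2]*(dz-h/2); t=np.array(A)-(c-e[:2]-k[:2])
    print('width',round(o['width'],1),'target',np.round(t,1));go(*t,z)
E
python3 - <<'E'
from h import *
over(10,184,30,280)
E
```

```text
held n 4950 z [-1.7 -0.1  0.9] centre [467.5 -96.5] rel TCP [-3.5  0.5] resid 0.01
width 58.1 target [469.5 -99.9]
at [471.  -97.  287.4] offset mm [-1.5  2.9  7.4] twist [-0.16  0.45  0.31]
```

send_rows --rows '[{"offset": [-0.0007,0.0014,0.001],"twist": [-0.1,0.2,0.15]},{"offset": [-0.0003,0.001,0],"twist": [-0.05,0.15,0.1]},{"offset": [0,0,0],"twist": [0,0,0]},{"offset": [0,0,0],"twist": [0,0,0]},{"offset": [0,0,0],"twist": [0,0,0]}]'

```text
t: 16.2
ee_pos: [470.0, -100.0, 287.3]
orientation: [3.141, 0.0, 0.002]
ft_force: [0.2, 0.5, -1.9]
width: 57.7
```

```bash
python3 - <<'E'
from h import *
over(10,184,30,280)
E
```

```text
held n 5012 z [-1.7 -0.   1. ] centre [ 468.2 -100.1] rel TCP [-1.9 -0.1] resid 0.01
width 58.1 target [469.5 -99.9]
at [ 470.1 -100.   287.3] offset mm [-0.6 -0.1  7.3] twist [ 0.04 -0.07  0.01]
```

send_rows --rows '[{"offset": [-0.0004,0,0.008],"twist": [0,0,0]},{"offset": [0,0,0.009],"twist": [0,0,0]},{"offset": [0,0,0.009],"twist": [0,0,0]},{"offset": [0,0,0.008],"twist": [0,0,0]},{"offset": [0,0,0],"twist": [0,0,0]}]'

```text
t: 16.67
ee_pos: [469.6, -99.9, 249.8]
orientation: [3.141, 0.001, 0.003]
ft_force: [-0.1, 0.0, -2.0]
width: 58.3
```

```bash
python3 -c "
from h import *
go(469.5,-99.9,224)"
```

```text
at [469.6 -99.9 249.8] offset mm [-0.2 -0.  25.8] twist [ 0.04 -0.1   0.02]
```

send_rows --rows '[{"offset": [0,0,0.006],"twist": [0,0,0]},{"offset": [0,0,0.007],"twist": [0,0,0]},{"offset": [0,0,0.006],"twist": [0,0,0]},{"offset": [0,0,0.003],"twist": [0,0,0]},{"offset": [0,0,0.0],"twist": [0,0,0]}]'

```text
t: 17.08
ee_pos: [469.4, -99.8, 224.0]
orientation: [3.141, 0.001, -0.001]
ft_force: [-0.1, 0.4, -1.0]
width: 58.1
```

send_rows --rows '[{"offset": [0,0,0.0],"twist": [0,0,0]},{"offset": [0,0,0],"twist": [0,0,0]},{"offset": [0,0,0],"twist": [0,0,0]},{"offset": [0,0,0],"twist": [0,0,0]},{"offset": [0,0,0],"twist": [0,0,0]}]'

```text
t: 17.5
ee_pos: [469.8, -99.9, 224.7]
orientation: [3.141, 0.001, 0.001]
ft_force: [-0.1, -0.3, -1.1]
width: 58.2
```

send_rows --rows '[{"offset": [0,0,0.001],"twist": [0,0,0]},{"offset": [0,0,0.0005],"twist": [0,0,0]},{"offset": [0,0,0],"twist": [0,0,0]},{"offset": [0,0,0],"twist": [0,0,0]},{"offset": [0,0,0],"twist": [0,0,0]}]'

```text
t: 17.92
ee_pos: [470.0, -100.0, 224.1]
orientation: [3.141, 0.001, 0.003]
ft_force: [-1.3, -0.1, -1.1]
width: 58.0
```

send_rows --rows '[{"offset": [0,0,0],"twist": [0,0,0]},{"offset": [0,0,0],"twist": [0,0,0]},{"offset": [0,0,0],"twist": [0,0,0]},{"offset": [0,0,0],"twist": [0,0,0]},{"offset": [0,0,0],"twist": [0,0,0]}]' --gripper 0.0878

```text
t: 18.33
ee_pos: [470.3, -100.0, 224.2]
orientation: [3.141, 0.001, 0.004]
ft_force: [0.9, -0.4, -0.8]
width: 86.3
```

send_rows --rows '[{"offset": [0,0,-0.005],"twist": [0,0,0]},{"offset": [0,0,-0.02],"twist": [0,0,0]},{"offset": [0,0,-0.028],"twist": [0,0,0]},{"offset": [0,0,-0.028],"twist": [0,0,0]},{"offset": [0,0,-0.02],"twist": [0,0,0]}]'

```text
t: 18.75
ee_pos: [468.4, -99.6, 325.3]
orientation: [-3.14, -0.001, 0.013]
ft_force: [0.7, -0.2, 0.3]
width: 87.6
```

send_rows --rows '[{"offset": [-0.003,-0.036,0],"twist": [0,0,0]},{"offset": [-0.003,-0.036,0],"twist": [0,0,0]},{"offset": [-0.003,-0.036,0],"twist": [0,0,0]},{"offset": [-0.003,-0.036,0],"twist": [0,0,0]},{"offset": [-0.003,-0.036,0],"twist": [0,0,0]}]'

```text
t: 19.17
ee_pos: [456.3, 80.4, 334.2]
orientation: [3.141, -0.019, 0.014]
ft_force: [0.8, 0.7, 0.9]
width: 87.6
```

send_rows --rows '[{"offset": [0,-0.03,0],"twist": [0,0,0]},{"offset": [0,0,0],"twist": [0,0,0]},{"offset": [0,0,0],"twist": [0,0,0]},{"offset": [0,0,0],"twist": [0,0,0]},{"offset": [0,0,0],"twist": [0,0,0]}]'

```text
t: 19.58
ee_pos: [455.1, 117.0, 336.1]
orientation: [-3.141, 0.007, -0.017]
ft_force: [-0.8, -0.3, 0.1]
width: 87.8
```

```bash
python3 - <<'E'
from h import *
im,W=cloud()
print('red',disc(W,453,113,45,8,15)); go(453,113,186)
im,W=cloud('top')
print('stack',disc(W,467.4,-98,34,44,56))
E
```

```text
red (1064, array([453.3, 112.9,  11.7]), array([452.3, 113. ]), 24.0, array([ 9.9, 11.8, 13. ]))
at [455.2 116.7 336.1] offset mm [ -3.8   3.8 150.1] twist [-0.03 -0.63 -0.29]
stack (207, array([468.6, -98.9,  48.8]), array([469. , -98.9]), 29.7, array([45.2, 48.9, 52.3]))
```

send_rows --rows '[{"offset": [-0.001,0.001,0.015],"twist": [0,-0.3,-0.15]},{"offset": [-0.001,0.001,0.025],"twist": [0,-0.3,-0.1]},{"offset": [-0.001,0.001,0.03],"twist": [0,0,0]},{"offset": [0,0,0.025],"twist": [0,0,0]},{"offset": [0,0,0.01],"twist": [0,0,0]}]'

```text
t: 20.1
ee_pos: [455.8, 109.0, 231.3]
orientation: [-3.139, 0.015, -0.017]
ft_force: [0.0, 0.4, 0.6]
width: 88.1
```

```bash
python3 -c "
from h import *
go(453,113,185)"
```

```text
at [455.8 109.  231.3] offset mm [-3.3 -3.9 46.3] twist [-0.15 -0.61 -0.56]
```

send_rows --rows '[{"offset": [-0.0015,-0.0015,0.014],"twist": [-0.1,-0.4,-0.3]},{"offset": [-0.001,-0.001,0.015],"twist": [-0.05,-0.3,-0.2]},{"offset": [-0.0005,-0.0005,0.011],"twist": [0,0,0]},{"offset": [0,0,0.004],"twist": [0,0,0]},{"offset": [0,0,0],"twist": [0,0,0]}]'

```text
t: 20.52
ee_pos: [453.1, 106.9, 182.4]
orientation: [3.141, -0.017, -0.011]
ft_force: [-0.9, 5.6, 6.1]
width: 88.1
```

send_rows --rows '[{"offset": [0,0,0],"twist": [0,0,0]},{"offset": [0,0,0],"twist": [0,0,0]},{"offset": [0,0,0],"twist": [0,0,0]},{"offset": [0,0,0],"twist": [0,0,0]},{"offset": [0,0,0],"twist": [0,0,0]}]'

```text
t: 20.93
ee_pos: [454.2, 105.2, 184.1]
orientation: [3.141, -0.022, -0.008]
ft_force: [-0.1, 0.8, 0.2]
width: 87.7
```

```bash
python3 -c "
from h import *
go(453,113,185)"
```

```text
at [454.2 105.2 184.1] offset mm [-1.3 -7.8 -0.9] twist [ 0.04  0.28 -0.8 ]
```

send_rows --rows '[{"offset": [0,-0.0035,-0.0005],"twist": [0,0.1,-0.4]},{"offset": [0,-0.0025,0],"twist": [0,0.1,-0.2]},{"offset": [0,-0.001,0],"twist": [0,0,0]},{"offset": [0,0,0],"twist": [0,0,0]},{"offset": [0,0,0],"twist": [0,0,0]}]'

```text
t: 21.35
ee_pos: [454.5, 113.0, 185.4]
orientation: [3.141, -0.003, 0.001]
ft_force: [0.1, -0.2, 0.2]
width: 87.8
```

```bash
python3 -c "
from h import *
go(453,113,185)"
```

```text
at [454.5 113.  185.4] offset mm [-1.5  0.1  0.4] twist [ 0.02 -0.03 -0.11]
```

send_rows --rows '[{"offset": [0,0,0],"twist": [0,0,0]},{"offset": [0,0,0],"twist": [0,0,0]},{"offset": [0,0,0],"twist": [0,0,0]},{"offset": [0,0,0],"twist": [0,0,0]},{"offset": [0,0,0],"twist": [0,0,0]}]' --gripper 0.04

```text
t: 21.77
ee_pos: [454.4, 113.2, 185.3]
orientation: [3.141, -0.002, 0.0]
ft_force: [0.5, 0.5, -0.0]
width: 57.8
```

send_rows --rows '[{"offset": [0,0,0],"twist": [0,0,0]},{"offset": [0,0,0],"twist": [0,0,0]},{"offset": [0,0,0],"twist": [0,0,0]},{"offset": [0,0,0],"twist": [0,0,0]},{"offset": [0,0,0],"twist": [0,0,0]}]'

```text
t: 22.18
ee_pos: [454.4, 113.1, 185.3]
orientation: [3.141, -0.003, -0.0]
ft_force: [0.4, 0.9, -0.8]
width: 46.8
```

send_rows --rows '[{"offset": [0,0,-0.015],"twist": [0,0,0]},{"offset": [0,0,-0.025],"twist": [0,0,0]},{"offset": [0,0,-0.025],"twist": [0,0,0]},{"offset": [0,0,-0.025],"twist": [0,0,0]},{"offset": [0,0,-0.015],"twist": [0,0,0]}]'

```text
t: 22.6
ee_pos: [452.8, 112.7, 290.1]
orientation: [3.139, -0.003, -0.017]
ft_force: [0.4, 0.7, -0.6]
width: 46.6
```

send_rows --rows '[{"offset": [0.002,0.025,0],"twist": [0,0,0]},{"offset": [0.003,0.036,0],"twist": [0,0,0]},{"offset": [0.003,0.036,0],"twist": [0,0,0]},{"offset": [0.003,0.036,0],"twist": [0,0,0]},{"offset": [0.003,0.036,0],"twist": [0,0,0]}]'

```text
t: 23.02
ee_pos: [468.5, -56.6, 295.8]
orientation: [3.14, 0.015, 0.001]
ft_force: [0.3, 0.4, -0.1]
width: 46.1
```

send_rows --rows '[{"offset": [0.001,0.03,0],"twist": [0,0,0]},{"offset": [0,0.01,0],"twist": [0,0,0]},{"offset": [0,0,0],"twist": [0,0,0]},{"offset": [0,0,0],"twist": [0,0,0]},{"offset": [0,0,0],"twist": [0,0,0]}]'

```text
t: 23.43
ee_pos: [469.5, -102.9, 296.0]
orientation: [3.14, 0.003, 0.003]
ft_force: [0.1, 0.3, -0.4]
width: 46.4
```

```bash
python3 - <<'E'
from h import *
over(12,185.5,24,283)
E
```

```text
held n 2771 z [-1.5  0.1  1.1] centre [ 468.2 -103.1] rel TCP [-1.3 -0.5] resid 0.01
width 46.5 target [468.9 -99.6]
at [ 469.4 -102.6  295.9] offset mm [-0.5 -3.  12.9] twist [ 0.09 -0.08  0.14]
```

send_rows --rows '[{"offset": [0,-0.0015,0.002],"twist": [0,0,0.1]},{"offset": [0,-0.001,0.003],"twist": [0,0,0]},{"offset": [0,0,0.002],"twist": [0,0,0]},{"offset": [0,0,0],"twist": [0,0,0]},{"offset": [0,0,0],"twist": [0,0,0]}]'

```text
t: 23.9
ee_pos: [469.2, -95.1, 287.8]
orientation: [3.141, 0.012, -0.0]
ft_force: [-0.0, 0.3, -0.7]
width: 46.7
```

```bash
python3 - <<'E'
from h import *
go(468.9,-99.6,235.5)
E
```

```text
at [469.2 -95.1 287.8] offset mm [-0.3  4.5 52.3] twist [0.04 0.01 0.42]
```

send_rows --rows '[{"offset": [0,0.002,0],"twist": [0,0,0.3]},{"offset": [0,0.0015,0],"twist": [0,0,0]},{"offset": [0,0,0],"twist": [0,0,0]},{"offset": [0,0,0],"twist": [0,0,0]},{"offset": [0,0,0],"twist": [0,0,0]}]'

```text
t: 24.32
ee_pos: [469.4, -98.7, 287.8]
orientation: [3.141, 0.003, -0.0]
ft_force: [-0.0, -0.4, 0.3]
width: 46.5
```

```bash
python3 - <<'E'
from h import *
over(12,185.5,24,235.5)
E
```

```text
held n 2751 z [-1.5 -0.   1.1] centre [467.7 -98.8] rel TCP [-1.7 -0.1] resid 0.01
width 46.7 target [469.  -99.9]
at [469.4 -98.7 287.8] offset mm [-0.3  1.2 52.3] twist [0.04 0.01 0.12]
```

send_rows --rows '[{"offset": [0,0.0005,0.006],"twist": [0,0,0]},{"offset": [0,0.0003,0.008],"twist": [0,0,0]},{"offset": [0,0,0.008],"twist": [0,0,0]},{"offset": [0,0,0.005],"twist": [0,0,0]},{"offset": [0,0,0],"twist": [0,0,0]}]'

```text
t: 24.78
ee_pos: [469.3, -99.8, 258.1]
orientation: [3.141, 0.003, 0.001]
ft_force: [-0.3, -0.5, 0.2]
width: 46.3
```

```bash
python3 - <<'E'
from h import *
go(469,-99.8,235.5)
E
```

```text
at [469.3 -99.8 258.1] offset mm [-0.3 -0.  22.6] twist [ 0.05 -0.02  0.09]
```

send_rows --rows '[{"offset": [0,0,0.005],"twist": [0,0,0]},{"offset": [0,0,0.006],"twist": [0,0,0]},{"offset": [0,0,0.005],"twist": [0,0,0]},{"offset": [0,0,0.003],"twist": [0,0,0]},{"offset": [0,0,0],"twist": [0,0,0]}]'

```text
t: 25.2
ee_pos: [469.1, -99.7, 236.0]
orientation: [3.141, 0.003, -0.002]
ft_force: [-0.8, 0.9, -0.8]
width: 46.2
```

send_rows --rows '[{"offset": [0,0,0.0005],"twist": [0,0,0]},{"offset": [0,0,0],"twist": [0,0,0]},{"offset": [0,0,0],"twist": [0,0,0]},{"offset": [0,0,0],"twist": [0,0,0]},{"offset": [0,0,0],"twist": [0,0,0]}]'

```text
t: 25.62
ee_pos: [469.3, -99.8, 235.8]
orientation: [3.141, 0.003, -0.001]
ft_force: [0.3, 0.4, -0.2]
width: 46.5
```

send_rows --rows '[{"offset": [0,0,0],"twist": [0,0,0]},{"offset": [0,0,0],"twist": [0,0,0]},{"offset": [0,0,0],"twist": [0,0,0]},{"offset": [0,0,0],"twist": [0,0,0]},{"offset": [0,0,0],"twist": [0,0,0]}]' --gripper 0.0878

```text
t: 26.03
ee_pos: [469.6, -99.8, 236.5]
orientation: [3.141, 0.003, 0.001]
ft_force: [0.2, -0.1, 0.6]
width: 76.0
```

send_rows --rows '[{"offset": [0,0,-0.005],"twist": [0,0,0]},{"offset": [0,0,-0.02],"twist": [0,0,0]},{"offset": [0,0,-0.028],"twist": [0,0,0]},{"offset": [0,0,-0.028],"twist": [0,0,0]},{"offset": [0,0,-0.01],"twist": [0,0,0]}]'

```text
t: 26.45
ee_pos: [468.4, -99.5, 328.8]
orientation: [-3.14, -0.003, 0.012]
ft_force: [-0.1, -0.3, -0.2]
width: 87.7
```

send_rows --rows '[{"offset": [0.03,-0.016,0],"twist": [0,0,0]},{"offset": [0.03,-0.016,0],"twist": [0,0,0]},{"offset": [0.03,-0.016,0],"twist": [0,0,0]},{"offset": [0.03,-0.016,0],"twist": [0,0,0]},{"offset": [0.03,-0.016,0],"twist": [0,0,0]}]'

```text
t: 26.87
ee_pos: [618.9, -19.0, 335.0]
orientation: [3.141, -0.007, -0.006]
ft_force: [0.7, -0.9, 0.6]
width: 87.9
```

send_rows --rows '[{"offset": [0.03,-0.016,0],"twist": [0,0,0]},{"offset": [0.025,-0.01,0],"twist": [0,0,0]},{"offset": [0,0,0],"twist": [0,0,0]},{"offset": [0,0,0],"twist": [0,0,0]},{"offset": [0,0,0],"twist": [0,0,0]}]'

```text
t: 27.28
ee_pos: [680.6, 12.2, 336.1]
orientation: [-3.141, 0.0, -0.0]
ft_force: [-0.5, -0.3, -0.4]
width: 87.9
```

```bash
python3 - <<'E'
from h import *
im,W=cloud();cv2.imwrite('pics/w4.png',im)
print('pink',disc(W,682,12,34,6.5,13)); go(682,10,185)
im,W=cloud('top')
print('stack',disc(W,467.4,-98,28,56,67),disc(W,467.4,-98,34,44,55))
E
```

```text
pink (2304, array([681.6,  15.4,   9.8]), array([680.8,  15.4]), 31.9, array([ 8.5,  9.9, 11.1]))
at [680.2  12.  336. ] offset mm [  1.9   2.  151. ] twist [-0.01  0.02 -0.02]
stack 3 17
```

View pics/w4.png

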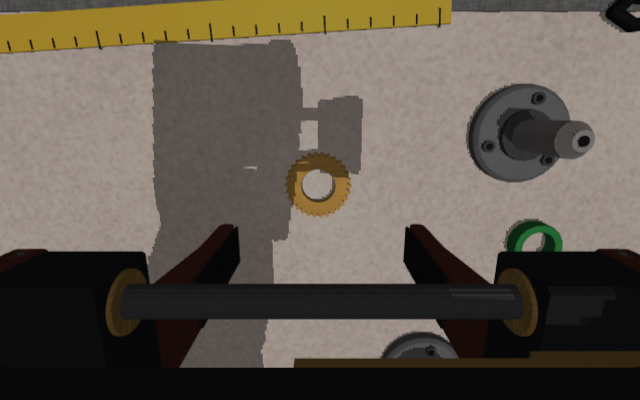

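send_rows --rows '[{"offset": [0.0005,-0.001,0.015],"twist": [0,0,0]},{"offset": [0.0005,-0.001,0.025],"twist": [0,0,0]},{"offset": [0,0,0.03],"twist": [0,0,0]},{"offset": [0,0,0.025],"twist": [0,0,0]},{"offset": [0,0,0.01],"twist": [0,0,0]}]'

```text
t: 27.8
ee_pos: [678.5, 10.9, 229.8]
orientation: [3.142, -0.007, 0.009]
ft_force: [-0.4, 0.2, -0.2]
width: 87.7
```

```bash
python3 -c "
from h import *
go(681.2,15.4,184.5)"
```

```text
at [678.5  10.9 229.8] offset mm [ 2.4 -4.5 45.4] twist [ 0.   -0.33 -0.27]
```

send_rows --rows '[{"offset": [0.001,-0.002,0.013],"twist": [0,-0.2,-0.15]},{"offset": [0.001,-0.0015,0.014],"twist": [0,-0.1,-0.1]},{"offset": [0.0005,-0.001,0.01],"twist": [0,0,0]},{"offset": [0,0,0.003],"twist": [0,0,0]},{"offset": [0,0,0],"twist": [0,0,0]}]'

```text
t: 28.22
ee_pos: [679.1, 14.6, 183.5]
orientation: [3.141, -0.002, -0.009]
ft_force: [-0.2, 1.2, 0.3]
width: 87.9
```

send_rows --rows '[{"offset": [0,0,0],"twist": [0,0,0]},{"offset": [0,0,0],"twist": [0,0,0]},{"offset": [0,0,0],"twist": [0,0,0]},{"offset": [0,0,0],"twist": [0,0,0]},{"offset": [0,0,0],"twist": [0,0,0]}]'

```text
t: 28.63
ee_pos: [680.7, 14.8, 186.8]
orientation: [3.142, -0.002, -0.0]
ft_force: [0.1, -0.6, 0.5]
width: 88.0
```

```bash
python3 -c "
from h import *
go(681.2,15.4,184.5)"
```

```text
at [680.7  14.8 186.8] offset mm [ 0.5 -0.6  2.3] twist [ 0.01  0.   -0.07]
```

send_rows --rows '[{"offset": [0,0,0.001],"twist": [0,0,0]},{"offset": [0,0,0.001],"twist": [0,0,0]},{"offset": [0,0,0],"twist": [0,0,0]},{"offset": [0,0,0],"twist": [0,0,0]},{"offset": [0,0,0],"twist": [0,0,0]}]'

```text
t: 29.05
ee_pos: [681.2, 14.7, 186.1]
orientation: [3.142, -0.002, 0.004]
ft_force: [-0.4, 0.4, 0.2]
width: 87.8
```

send_rows --rows '[{"offset": [0,0,0],"twist": [0,0,0]},{"offset": [0,0,0],"twist": [0,0,0]},{"offset": [0,0,0],"twist": [0,0,0]},{"offset": [0,0,0],"twist": [0,0,0]},{"offset": [0,0,0],"twist": [0,0,0]}]' --gripper 0.05

```text
t: 29.47
ee_pos: [681.1, 14.7, 185.9]
orientation: [3.142, -0.002, 0.003]
ft_force: [0.2, 0.2, -0.9]
width: 59.2
```

send_rows --rows '[{"offset": [0,0,0],"twist": [0,0,0]},{"offset": [0,0,0],"twist": [0,0,0]},{"offset": [0,0,0],"twist": [0,0,0]},{"offset": [0,0,0],"twist": [0,0,0]},{"offset": [0,0,0],"twist": [0,0,0]}]'

```text
t: 29.88
ee_pos: [681.1, 14.8, 185.9]
orientation: [-3.142, 0.002, -0.003]
ft_force: [1.1, -0.1, -0.0]
width: 59.1
```

send_rows --rows '[{"offset": [0,0,-0.003],"twist": [0,0,0]},{"offset": [0,0,-0.005],"twist": [0,0,0]},{"offset": [0,0,0],"twist": [0,0,0]},{"offset": [0,0,0],"twist": [0,0,0]},{"offset": [0,0,0],"twist": [0,0,0]}]'

```text
t: 30.3
ee_pos: [680.7, 14.7, 194.2]
orientation: [3.141, -0.002, 0.001]
ft_force: [-0.2, 0.1, -1.1]
width: 59.2
```

```bash
python3 - <<'E'
from h import *
over(10,185.9,30.5,300)
E
```

```text
held n 6040 z [-1.4 -0.1  0.9] centre [681.   14.7] rel TCP [0.4 0. ] resid 0.01
width 59.3 target [467.1 -99.9]
at [680.6  14.7 194.1] offset mm [-213.3  114.9 -106. ] twist [ 0.   -0.02 -0.08]
```

send_rows --rows '[{"offset": [0,0,-0.012],"twist": [0,0,0]},{"offset": [0,0,-0.022],"twist": [0,0,0]},{"offset": [0,0,-0.025],"twist": [0,0,0]},{"offset": [0,0,-0.025],"twist": [0,0,0]},{"offset": [0,0,-0.015],"twist": [0,0,0]}]'

```text
t: 30.77
ee_pos: [678.7, 14.7, 293.8]
orientation: [3.141, -0.002, -0.016]
ft_force: [1.2, -0.3, -2.1]
width: 59.0
```

send_rows --rows '[{"offset": [-0.02,0.011,0],"twist": [0,0,0]},{"offset": [-0.03,0.016,0],"twist": [0,0,0]},{"offset": [-0.03,0.016,0],"twist": [0,0,0]},{"offset": [-0.03,0.016,0],"twist": [0,0,0]},{"offset": [-0.03,0.016,0],"twist": [0,0,0]}]'

```text
t: 31.18
ee_pos: [541.1, -59.5, 304.8]
orientation: [3.141, 0.006, 0.019]
ft_force: [-0.2, -1.1, -1.9]
width: 59.2
```

send_rows --rows '[{"offset": [-0.03,0.016,0],"twist": [0,0,0]},{"offset": [-0.022,0.012,0],"twist": [0,0,0]},{"offset": [-0.008,0.006,0],"twist": [0,0,0]},{"offset": [0,0,0],"twist": [0,0,0]},{"offset": [0,0,0],"twist": [0,0,0]}]'

```text
t: 31.6
ee_pos: [473.3, -96.6, 307.8]
orientation: [3.141, 0.001, 0.019]
ft_force: [0.6, 0.2, -1.1]
width: 59.5
```

```bash
python3 - <<'E'
from h import *
over(10,185.9,30.5,285)
E
```

```text
held n 6049 z [-1.3 -0.   1. ] centre [475.8 -96.7] rel TCP [ 2.1 -0.3] resid 0.01
width 58.9 target [467.6 -99.8]
at [473.7 -96.5 307.8] offset mm [-6.4  3.3 22.7] twist [ 0.06 -0.73  0.06]
```

send_rows --rows '[{"offset": [-0.003,0.0013,0.004],"twist": [0,-0.3,0]},{"offset": [-0.002,0.001,0.005],"twist": [0,-0.25,0]},{"offset": [0,0,0.004],"twist": [0,0,0]},{"offset": [0,0,0],"twist": [0,0,0]},{"offset": [0,0,0],"twist": [0,0,0]}]'

```text
t: 32.07
ee_pos: [473.0, -97.5, 293.4]
orientation: [3.14, 0.007, 0.009]
ft_force: [1.2, -1.1, -0.8]
width: 59.2
```

```bash
python3 - <<'E'
from h import *
over(10,185.9,30.5,285)
E
```

```text
held n 6065 z [-1.4 -0.1  0.9] centre [474.3 -97.6] rel TCP [ 1.4 -0.2] resid 0.01
width 58.8 target [ 467. -100.]
at [472.9 -97.5 293.4] offset mm [-6.   2.5  8.4] twist [ 0.09 -0.31  0.25]
```

send_rows --rows '[{"offset": [-0.003,0.001,0],"twist": [0.05,-0.15,0.15]},{"offset": [-0.002,0.0008,0],"twist": [0,-0.1,0]},{"offset": [-0.001,0,0],"twist": [0,0,0]},{"offset": [0,0,0],"twist": [0,0,0]},{"offset": [0,0,0],"twist": [0,0,0]}]'

```text
t: 32.53
ee_pos: [466.6, -99.2, 293.3]
orientation: [3.141, 0.003, 0.0]
ft_force: [0.3, -0.5, -1.7]
width: 58.9
```

```bash
python3 - <<'E'
from h import *
over(10,185.9,30.5,285)
E
```

```text
held n 6037 z [-1.4 -0.1  0.9] centre [466.9 -99.2] rel TCP [ 0.3 -0. ] resid 0.01
width 59.6 target [467.1 -99.9]
at [466.6 -99.2 293.3] offset mm [0.5 0.7 8.3] twist [ 0.02 -0.02  0.11]
```

send_rows --rows '[{"offset": [0.0003,0.0004,0.006],"twist": [0,0,0]},{"offset": [0,0,0.008],"twist": [0,0,0]},{"offset": [0,0,0.008],"twist": [0,0,0]},{"offset": [0,0,0.005],"twist": [0,0,0]},{"offset": [0,0,0],"twist": [0,0,0]}]'

```text
t: 33.0
ee_pos: [467.1, -99.8, 263.8]
orientation: [3.141, 0.003, 0.002]
ft_force: [-0.3, -0.2, -0.2]
width: 59.1
```

```bash
python3 - <<'E'
from h import *
go(467.1,-99.9,247.9)
E
```

```text
at [467.1 -99.8 263.8] offset mm [ 0.   0.1 15.9] twist [ 0.04 -0.09  0.1 ]
```

send_rows --rows '[{"offset": [0,0,0.004],"twist": [0,0,0]},{"offset": [0,0,0.004],"twist": [0,0,0]},{"offset": [0,0,0.003],"twist": [0,0,0]},{"offset": [0,0,0.002],"twist": [0,0,0]},{"offset": [0,0,0],"twist": [0,0,0]}]'

```text
t: 33.42
ee_pos: [466.9, -99.7, 248.4]
orientation: [3.141, 0.003, -0.001]
ft_force: [0.7, -0.4, -1.6]
width: 58.8
```

send_rows --rows '[{"offset": [0,0,0],"twist": [0,0,0]},{"offset": [0,0,0],"twist": [0,0,0]},{"offset": [0,0,0],"twist": [0,0,0]},{"offset": [0,0,0],"twist": [0,0,0]},{"offset": [0,0,0],"twist": [0,0,0]}]'

```text
t: 33.83
ee_pos: [467.2, -99.8, 248.8]
orientation: [3.141, 0.003, 0.001]
ft_force: [-0.3, -0.7, -1.7]
width: 59.0
```

send_rows --rows '[{"offset": [0,0,0.001],"twist": [0,0,0]},{"offset": [0,0,0.0005],"twist": [0,0,0]},{"offset": [0,0,0],"twist": [0,0,0]},{"offset": [0,0,0],"twist": [0,0,0]},{"offset": [0,0,0],"twist": [0,0,0]}]'

```text
t: 34.25
ee_pos: [467.4, -99.8, 247.9]
orientation: [3.141, 0.003, 0.003]
ft_force: [-0.6, 0.9, -1.0]
width: 59.3
```

send_rows --rows '[{"offset": [0,0,0],"twist": [0,0,0]},{"offset": [0,0,0],"twist": [0,0,0]},{"offset": [0,0,0],"twist": [0,0,0]},{"offset": [0,0,0],"twist": [0,0,0]},{"offset": [0,0,0],"twist": [0,0,0]}]' --gripper 0.0878

```text
t: 34.67
ee_pos: [467.7, -99.9, 248.1]
orientation: [3.141, 0.003, 0.004]
ft_force: [-0.6, -0.5, 0.0]
width: 86.6
```

send_rows --rows '[{"offset": [0,0,-0.005],"twist": [0,0,0]},{"offset": [0,0,-0.02],"twist": [0,0,0]},{"offset": [0,0,-0.025],"twist": [0,0,0]},{"offset": [0,0,-0.025],"twist": [0,0,0]},{"offset": [0,0,-0.005],"twist": [0,0,0]}]'

```text
t: 35.08
ee_pos: [466.8, -99.6, 329.9]
orientation: [-3.141, -0.003, 0.005]
ft_force: [1.0, 0.4, -0.4]
width: 87.5
```

send_rows --rows '[{"offset": [0.0095,0.036,0],"twist": [0,0,0]},{"offset": [0.0095,0.036,0],"twist": [0,0,0]},{"offset": [0.0095,0.036,0],"twist": [0,0,0]},{"offset": [0.0095,0.036,0],"twist": [0,0,0]},{"offset": [0.0095,0.036,0],"twist": [0,0,0]}]'

```text
t: 35.5
ee_pos: [515.2, -279.7, 332.3]
orientation: [-3.141, -0.019, 0.0]
ft_force: [1.0, 0.1, -0.9]
width: 87.8
```

send_rows --rows '[{"offset": [0.0095,0.036,0],"twist": [0,0,0]},{"offset": [0.0095,0.036,0],"twist": [0,0,0]},{"offset": [0.0095,0.036,0],"twist": [0,0,0]},{"offset": [0,0,0],"twist": [0,0,0]},{"offset": [0,0,0],"twist": [0,0,0]}]'

```text
t: 35.92
ee_pos: [545.5, -399.6, 329.4]
orientation: [3.14, 0.01, 0.001]
ft_force: [-0.4, 0.1, 0.3]
width: 87.7
```

```bash
python3 - <<'E'
from h import *
im,W=cloud()
print('collar',disc(W,543.5,-391,40,8.5,15)); go(543.5,-391,185)
im,W=cloud('top')
print('stack',disc(W,467.4,-98,36,66,78));print(disc(W,467.4,-98,45,54,66))
E
```

```text
collar (1111, array([ 543.5, -392.8,   11.7]), array([ 542.2, -393.2]), 24.4, array([10.1, 11.8, 13.1]))
at [ 545.5 -399.4  329.5] offset mm [ -2.   -8.7 144.5] twist [ 0.1  -0.06  0.4 ]
stack (267, array([468. , -98.3,  71.5]), array([467.2, -99. ]), 31.5, array([67.7, 71.5, 75.5]))
17
```

send_rows --rows '[{"offset": [-0.001,-0.003,0.015],"twist": [0,0,0.2]},{"offset": [-0.001,-0.002,0.025],"twist": [0,0,0.2]},{"offset": [0,-0.001,0.03],"twist": [0,0,0]},{"offset": [0,0,0.022],"twist": [0,0,0]},{"offset": [0,0,0.005],"twist": [0,0,0]}]'

```text
t: 36.43
ee_pos: [543.7, -385.8, 233.2]
orientation: [3.139, 0.009, 0.007]
ft_force: [-0.6, 0.0, -0.3]
width: 87.9
```

```bash
python3 -c "
from h import *
go(542.8,-393,185)"
```

```text
at [ 543.7 -385.8  233.2] offset mm [-1.2  7.  48.2] twist [ 0.17 -0.24  0.34]
```

send_rows --rows '[{"offset": [-0.0005,0.002,0.014],"twist": [0.1,-0.15,0.15]},{"offset": [-0.0005,0.0015,0.015],"twist": [0.05,-0.1,0.1]},{"offset": [0,0.001,0.01],"twist": [0,0,0]},{"offset": [0,0,0.003],"twist": [0,0,0]},{"offset": [0,0,0],"twist": [0,0,0]}]'

```text
t: 36.85
ee_pos: [543.2, -387.5, 188.5]
orientation: [-3.141, -0.008, 0.002]
ft_force: [-0.6, 0.2, 1.4]
width: 87.9
```

send_rows --rows '[{"offset": [0,0,0],"twist": [0,0,0]},{"offset": [0,0,0],"twist": [0,0,0]},{"offset": [0,0,0],"twist": [0,0,0]},{"offset": [0,0,0],"twist": [0,0,0]},{"offset": [0,0,0],"twist": [0,0,0]}]'

```text
t: 37.27
ee_pos: [544.1, -388.6, 191.2]
orientation: [3.14, 0.007, 0.003]
ft_force: [0.0, 0.5, 0.4]
width: 87.8
```

```bash
python3 -c "
from h import *
go(542.8,-393,185)"
```

```text
at [ 544.1 -388.6  191.2] offset mm [-1.3  4.4  6.2] twist [ 0.1  -0.11  0.24]
```

send_rows --rows '[{"offset": [0,0.002,0.002],"twist": [0,0,0.15]},{"offset": [0,0.0015,0.002],"twist": [0,0,0]},{"offset": [0,0,0.002],"twist": [0,0,0]},{"offset": [0,0,0.0005],"twist": [0,0,0]},{"offset": [0,0,0],"twist": [0,0,0]}]'

```text
t: 37.68
ee_pos: [544.4, -392.9, 185.2]
orientation: [3.139, 0.002, 0.006]
ft_force: [-0.0, -0.1, 0.2]
width: 87.9
```

send_rows --rows '[{"offset": [0,0,0],"twist": [0,0,0]},{"offset": [0,0,0],"twist": [0,0,0]},{"offset": [0,0,0],"twist": [0,0,0]},{"offset": [0,0,0],"twist": [0,0,0]},{"offset": [0,0,0],"twist": [0,0,0]}]'

```text
t: 38.1
ee_pos: [544.3, -392.8, 184.8]
orientation: [3.139, 0.002, 0.005]
ft_force: [0.8, -0.3, 0.0]
width: 87.9
```

send_rows --rows '[{"offset": [0,0,0],"twist": [0,0,0]},{"offset": [0,0,0],"twist": [0,0,0]},{"offset": [0,0,0],"twist": [0,0,0]},{"offset": [0,0,0],"twist": [0,0,0]},{"offset": [0,0,0],"twist": [0,0,0]}]' --gripper 0.04

```text
t: 38.52
ee_pos: [544.3, -392.8, 184.9]
orientation: [3.139, 0.002, 0.005]
ft_force: [-0.2, 0.4, -0.3]
width: 58.0
```

send_rows --rows '[{"offset": [0,0,0],"twist": [0,0,0]},{"offset": [0,0,0],"twist": [0,0,0]},{"offset": [0,0,0],"twist": [0,0,0]},{"offset": [0,0,0],"twist": [0,0,0]},{"offset": [0,0,0],"twist": [0,0,0]}]'

```text
t: 38.93
ee_pos: [544.4, -392.8, 185.0]
orientation: [3.139, 0.002, 0.005]
ft_force: [0.2, 0.2, -0.3]
width: 46.6
```

send_rows --rows '[{"offset": [0,0,-0.015],"twist": [0,0,0]},{"offset": [0,0,-0.025],"twist": [0,0,0]},{"offset": [0,0,-0.028],"twist": [0,0,0]},{"offset": [0,0,-0.028],"twist": [0,0,0]},{"offset": [0,0,-0.015],"twist": [0,0,0]}]'

```text
t: 39.35
ee_pos: [542.3, -391.3, 297.6]
orientation: [-3.137, -0.002, 0.009]
ft_force: [0.7, -1.6, -1.0]
width: 46.6
```

send_rows --rows '[{"offset": [-0.006,-0.025,0],"twist": [0,0,0]},{"offset": [-0.0095,-0.036,0],"twist": [0,0,0]},{"offset": [-0.0095,-0.036,0],"twist": [0,0,0]},{"offset": [-0.0095,-0.036,0],"twist": [0,0,0]},{"offset": [-0.0095,-0.036,0],"twist": [0,0,0]}]'

```text
t: 39.77
ee_pos: [499.6, -224.6, 309.6]
orientation: [3.133, -0.011, 0.02]
ft_force: [-0.5, 0.7, -0.3]
width: 46.5
```

send_rows --rows '[{"offset": [-0.0095,-0.036,0],"twist": [0,0,0]},{"offset": [-0.0095,-0.036,0],"twist": [0,0,0]},{"offset": [-0.008,-0.03,0],"twist": [0,0,0]},{"offset": [-0.003,-0.012,0],"twist": [0,0,0]},{"offset": [0,0,0],"twist": [0,0,0]}]'

```text
t: 40.18
ee_pos: [464.9, -100.3, 313.1]
orientation: [3.133, -0.006, 0.023]
ft_force: [-1.7, -0.9, -1.0]
width: 46.5
```

```bash
python3 - <<'E'
from h import *
over(12,184.8,24,285)
E
```

```text
held n 2669 z [-1.7 -0.4  0.7] centre [ 465.7 -101.8] rel TCP [ 0.3 -0.6] resid 0.0
width 46.7 target [ 469.8 -100.9]
at [ 465.3 -101.1  313.2] offset mm [ 4.  -0.5 28.3] twist [ 0.51 -0.88 -0.24]
```

send_rows --rows '[{"offset": [0.0015,0,0.004],"twist": [0.25,-0.4,-0.1]},{"offset": [0.001,0,0.006],"twist": [0.2,-0.35,-0.1]},{"offset": [0,0,0.005],"twist": [0,0,0]},{"offset": [0,0,0],"twist": [0,0,0]},{"offset": [0,0,0],"twist": [0,0,0]}]'

```text
t: 40.65
ee_pos: [470.3, -104.8, 298.2]
orientation: [3.14, -0.005, 0.008]
ft_force: [-0.1, -0.3, -0.7]
width: 46.5
```

```bash
python3 - <<'E'
from h import *
over(12,184.8,24,285)
E
```

```text
held n 2693 z [-1.7 -0.3  0.7] centre [ 469.4 -105.1] rel TCP [-0.9 -0.3] resid 0.0
width 46.8 target [469.1 -99.9]
at [ 470.2 -104.8  298.1] offset mm [-1.2 -4.9 13.1] twist [ 0.1  -0.27 -0.19]
```

send_rows --rows '[{"offset": [-0.0007,-0.0018,0.002],"twist": [0.05,-0.1,-0.1]},{"offset": [0,-0.0015,0.002],"twist": [0.05,-0.1,-0.1]},{"offset": [0,0,0.002],"twist": [0,0,0]},{"offset": [0,0,0],"twist": [0,0,0]},{"offset": [0,0,0],"twist": [0,0,0]}]'

```text
t: 41.12
ee_pos: [469.5, -102.2, 291.0]
orientation: [-3.141, 0.002, -0.0]
ft_force: [0.4, 0.0, -0.2]
width: 46.7
```

```bash
python3 - <<'E'
from h import *
over(12,184.8,24,285)
E
```

```text
held n 2695 z [-1.8 -0.4  0.6] centre [ 467.8 -102. ] rel TCP [-1.7  0.1] resid 0.0
width 46.4 target [469.2 -99.9]
at [ 469.5 -102.1  291.1] offset mm [-0.4 -2.2  6.1] twist [-0.02 -0.   -0.06]
```

send_rows --rows '[{"offset": [0,-0.001,0],"twist": [0,0,0]},{"offset": [0,-0.0007,0],"twist": [0,0,0]},{"offset": [0,0,0],"twist": [0,0,0]},{"offset": [0,0,0],"twist": [0,0,0]},{"offset": [0,0,0],"twist": [0,0,0]}]'

```text
t: 41.58
ee_pos: [469.6, -100.1, 291.5]
orientation: [-3.141, 0.001, -0.001]
ft_force: [-0.2, 0.1, -0.6]
width: 46.8
```

```bash
python3 - <<'E'
from h import *
go(469.2,-99.9,256.8)
E
```

```text
at [ 469.6 -100.1  291.5] offset mm [-0.4 -0.2 34.6] twist [-0.01 -0.05 -0.04]
```

send_rows --rows '[{"offset": [0,0,0.005],"twist": [0,0,0]},{"offset": [0,0,0.007],"twist": [0,0,0]},{"offset": [0,0,0.006],"twist": [0,0,0]},{"offset": [0,0,0.002],"twist": [0,0,0]},{"offset": [0,0,0],"twist": [0,0,0]}]'

```text
t: 42.0
ee_pos: [469.6, -100.1, 269.3]
orientation: [-3.141, 0.001, -0.002]
ft_force: [0.1, -0.8, -1.0]
width: 46.6
```

```bash
python3 - <<'E'
from h import *
go(469.2,-99.9,256.8)
E
```

```text
at [ 469.6 -100.1  269.3] offset mm [-0.4 -0.2 12.5] twist [-0.01 -0.07 -0.04]
```

send_rows --rows '[{"offset": [0,0,0.003],"twist": [0,0,0]},{"offset": [0,0,0.003],"twist": [0,0,0]},{"offset": [0,0,0.003],"twist": [0,0,0]},{"offset": [0,0,0.001],"twist": [0,0,0]},{"offset": [0,0,0],"twist": [0,0,0]}]'

```text
t: 42.42
ee_pos: [469.5, -100.1, 257.6]
orientation: [-3.141, 0.001, 0.0]
ft_force: [0.5, -0.5, -1.1]
width: 46.5
```

send_rows --rows '[{"offset": [0,0,0.0005],"twist": [0,0,0]},{"offset": [0,0,0],"twist": [0,0,0]},{"offset": [0,0,0],"twist": [0,0,0]},{"offset": [0,0,0],"twist": [0,0,0]},{"offset": [0,0,0],"twist": [0,0,0]}]'

```text
t: 42.83
ee_pos: [469.7, -100.2, 257.4]
orientation: [-3.141, 0.001, -0.001]
ft_force: [0.6, -0.0, -1.1]
width: 46.6
```

About 0.6 mm above the seat. I release, rise and back off so the stack can be checked.

send_rows --rows '[{"offset": [0,0,0],"twist": [0,0,0]},{"offset": [0,0,0],"twist": [0,0,0]},{"offset": [0,0,0],"twist": [0,0,0]},{"offset": [0,0,0],"twist": [0,0,0]},{"offset": [0,0,0],"twist": [0,0,0]}]' --gripper 0.0878

```text
t: 43.25
ee_pos: [470.1, -100.2, 258.1]
orientation: [3.141, -0.001, 0.003]
ft_force: [-0.6, -0.4, -0.1]
width: 76.2
```

send_rows --rows '[{"offset": [0,0,-0.005],"twist": [0,0,0]},{"offset": [0,0,-0.02],"twist": [0,0,0]},{"offset": [0,0,-0.025],"twist": [0,0,0]},{"offset": [0,0,-0.03],"twist": [0,0,0]},{"offset": [0,0,-0.02],"twist": [0,0,0]}]'

```text
t: 43.67
ee_pos: [468.3, -99.8, 358.2]
orientation: [-3.139, 0.001, 0.014]
ft_force: [1.3, -0.8, 1.1]
width: 87.7
```

send_rows --rows '[{"offset": [-0.02,0,-0.01],"twist": [0,0,0]},{"offset": [-0.02,0,-0.01],"twist": [0,0,0]},{"offset": [-0.02,0,0],"twist": [0,0,0]},{"offset": [-0.01,0,0],"twist": [0,0,0]},{"offset": [0,0,0],"twist": [0,0,0]}]'

```text
t: 44.08
ee_pos: [397.6, -100.0, 386.5]
orientation: [3.141, -0.0, 0.006]
ft_force: [0.1, -0.8, -1.3]
width: 87.7
```

```bash
python3 - <<'E'
from h import *
im,W=cloud();cv2.imwrite('pics/w5.png',cv2.resize(im[20:260,160:480],(800,600)))
for n,z0,z1 in [('collar/tip',81,88),('pink',69.5,75),('plain',46,53),('foot',10,17)]: print(n,disc(W,467.4,-100,50,z0,z1))
im,W=cloud('side');cv2.imwrite('pics/s5.png',cv2.resize(im[150:250,320:460],(784,560),interpolation=cv2.INTER_CUBIC))
im,W=cloud('top')
N=[('green',626,-211,16,32),('tape',387,282,36,55)]
for n,x,y,h,R in N: print(n,disc(W,x,y,R,h-5,h+6))
d0=np.load('top0.npy')
im0=cv2.imread('pics/top0.png')
for n,(u,v) in dict(green=(380,187),tape=(227,262),weight=(192,209)).items():
    print(n,'pixel change',np.abs(im[v-16:v+16,u-16:u+16].astype(int)-im0[v-16:v+16,u-16:u+16]).mean().round(1))
print(ctrl.get_obs()['ee_pos'],ctrl.get_obs()['ft_force'])
E
```

```text
collar/tip (1864, array([ 467.9, -100. ,   83.7]), array([ 467.5, -100.6]), 24.2, array([82. , 83.8, 85.1]))
pink (1456, array([467. , -99.7,  71.8]), array([ 466.9, -100. ]), 31.9, array([70.5, 71.8, 73.2]))
plain (38, array([456.5, -99.2,  50.2]), array([467.2, -99.9]), 16.0, array([48.9, 50.1, 51.9]))
foot (1719, array([468.6, -98.2,  13.3]), array([467.4, -99.5]), 44.6, array([10.7, 13.5, 15.1]))
green (81, array([ 620.9, -203.4,   15. ]), array([ 620.5, -203.2]), 23.8, array([12.1, 14.8, 18.8]))
tape (227, array([379.4, 280.4,  35.3]), array([380.4, 281.1]), 45.1, array([31.9, 35.3, 38.7]))
green pixel change 0.9
tape pixel change 0.9
weight pixel change 0.9
[ 399.76898918 -100.2321487   386.24822999] [0.19600552 0.28090191 0.71713092]
```

View pics/w5.png

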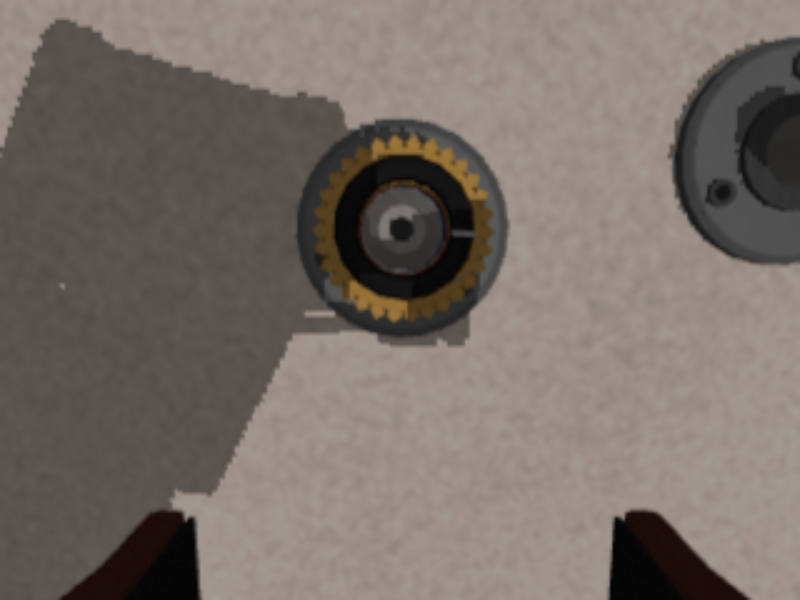

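View pics/s5.png

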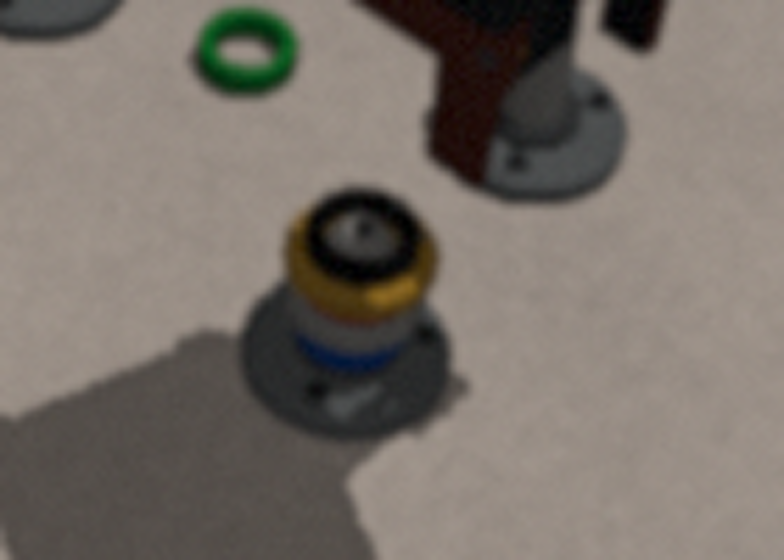

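The wrist crop shows the black collar centred on the gold knife around the shaft tip at crop pixel (400,230). The side crop shows blue, silver, red, gold and black stacked flat from the bottom up. Heights and centres match, so I hand the job in.

```bash
python3 -c "
from h import *
print(ctrl.close_job())"
```

```text
the job is handed in; nothing more can be done
None
```

I dressed the leftmost arbor (seat at about x 467, y -100 mm) with blue spacer, plain knife, red spacer, pinking knife and clamp collar, in that order. The job was handed in after about 44 s of robot time. Both knives were lowered in the grip to within about 1 mm of their seats before I let go.

**Stack:**
- After the last release, the collar's top measured 83.8 mm and the pinking knife's 71.8 mm over the table; both should be 84 and 72.
- Both were centred within about 1 mm of the shaft axis, and the side view showed all five parts in order.
- The blue and plain parts had tops of about 39–40 and 49–50 mm right after placing (40 and 50 expected). The top camera reads about 1 mm low.
- The red spacer's height was never measured on its own, because the arm hid it from the top camera. I infer it from the pinking knife above it sitting at the right height.

**Left alone:** the green spacer, tape roll and pattern weight show no change in the top camera image compared with the start.

**Things that went wrong on the way:**
- The first grip on the plain knife was too high, so I regripped it before lifting.
- The gripper briefly touched the table at about 8 N while reaching for the red spacer.
- Seating the blue spacer pressed it with about 26 N, and no limit stop followed.

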